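Free the jammed medicine trays and lock them on the sloped rack

ROBOT

A 6-joint arm with a two-finger parallel gripper is mounted at the origin on a cart in front of the work surface, level with it; the furniture and walls round the work are solid. World frame = base frame: x ahead of the robot, y to its left, z up, the work surface at z = 0. Lengths are in m, angles in rad, forces in N, time in s.
With the tool pointing down it reaches from about 0.4 to 0.825 m from the base axis. Payload 7 kg.
Tool frame: the origin (TCP) lies midway between the tips of the shut fingers; the grasp point (between the pads) lies 19 mm behind it; z points along the fingers, y is the line along which they close (so a half turn about z gives the same grasp; the last joint's range is limited). The gripper opens to 88 mm and grips with 3 to 60 N. Pads are 19 mm wide; open, the fingers measure 130 mm over their backs; the gripper's body (78 mm by 193 mm) begins 47 mm behind the grasp point.
Start: joints at [0.288, 0.359, 0.012, 0, -1.224, -0.288], TCP at [0.675, -0, 0.227] pointing down, gripper open.
Joint ranges: [-3.07, 3.07], [-1.43, 2.12], [-1.02, 1.25], [-3.03, 1.67], [-3.05, -0], [-3.03, 3.03]. Speed limits (rad/s): [2.39, 2.39, 3.01, 3.14, 3.14, 3.14].

INTERFACE

Orientations are given as [roll, pitch, yaw] about the fixed x, y, z axes, in that order (R = Rz(yaw) Ry(pitch) Rx(roll)).
In Python, from station import arm gives the robot as it stands.
- The arm moves only by the tool servo_tool, never from a script. Its argument "deltas" is a list of rows, each a list of 7 numbers: the closure, from -1 (fully open) to 1 (shut), then the shift along the tool's x, y, z in mm, then the turn, a rotation vector about the tool's x, y, z in degrees. In form: [[gripper, x, y, z, ax, ay, az], ...]. A call has 1 to 20 rows; each row shifts and turns the commanded pose from where the row before left it, along the tool's axes as they then stand; what a row does not reach is not made up. A row lasts 1/12 s, in which the tool goes at most 41.7 mm and 7.16 degrees, less where a joint would pass 70% of its speed; a pose out of reach is approached as far as the arm can. A call is refused whole if a number of a shift passes 41.7 or a number of a turn 7.16, either way. A call with a gripper value outside its range is refused whole. The fingers move at their own pace and stop on an object; "squeeze" is the grip in N (left out, the last holds). Time passes only in rows, so rows that do not move let the fingers close. It gives the time, the measured TCP pose, the force, the opening and the grip force at its end, in the units of the state.
- arm.get_state(): the state, without advancing time (a new reading comes with each control period).
- arm.grab_frame(name): name is "scene" or "side" or "wrist"; returns a dict with "color" (400x640x3 uint8, red, green, blue), "K" (3x3 intrinsics, pixels), "position" and "orientation" of the camera in the world. Camera axes: x right, y down, z forward; pixel columns grow to the right and rows downward; lengths in m; the calibration is good to about 2 mm. A picture is of the moment at which its call begins. There is no depth.
- arm.job_done(): hands the job in; it is judged then, once.
Trained networks look in a picture, given as the dict that the camera call returned (one of the last four; its "shot" number tells which), for a name from the list of things; names that differ only in an ending like _2 or _b are one class to them, and where a whole thing is asked for, a point or a joint stands for the part that bears it (a point fixed in the world has none). Each returns a list of dicts, best first, with "conf" (0 to 1); they miss things now and then, are a little off and sometimes report something else, mostly with a low value. They report only what shows in the picture. A call takes as long as a camera call. They do not tell look-alikes from the thing itself.
- arm.recognise(query, picture): "at" ([x, y, z] in m, in the coordinates of the camera as it stood for that picture, good to about 4 mm: the middle of the surface that is visible of it).
The state is a dict: "t": time; "q": joint angles; "qd": joint speeds; "joint_efforts": joint torques, N m; "eef_pos": TCP position; "ee_rot": TCP orientation; "force": force on the tool from outside, world axes, zero at the start; "moment": the same for the moment, N m; "width": finger opening in m; "gripper_force": force on a finger pad.
Only numpy, scipy, OpenCV 4.12 (cv2) and the standard library are available. Lean on these libraries where they do the work, as an engineer would, in place of code of your own. Each camera call takes 0.05 s, during which the arm holds its last target. There are 200 camera calls.

TASK

The medicine trays got jammed crooked in the wash tub: turn each one level so that its corners come free of the tub's lips, lift it out and set it on the sloped rack, resting on the rails in the lane of its own colour. When all the trays are there, fit the red keeper: drop its foot into the slot of the channel in front of the rack with the bar pointing away from the trays, and give it a quarter turn so that the foot catches under the lips and the bar lies across the front of the lanes. Do not knock over the brown bottle beside the tub.

Things in the scene. Friction and masses are not known exactly. Their poses are not given: they have to be found in the camera images.
- tray_blue: open blue plastic medicine tray, 120 long (its x) x 40 wide (y) x 60 mm high, origin at the centre of its underside, z up out of it; about 0.12 kg, both ends alike. At the start jammed in a bay of the tub, tilted about 25 degrees, +x end up. None when absent
- fin_blue (a point): grip point on the blue tray's upright carrying fin, on its centre line 78 mm above the underside. The fin is 10 mm thick along the tray's x, 30 mm wide along y, its top 95 mm above the underside: pinch it along x
- lane_blue (a point): centre of the rack's blue lane, on top of its two narrow rails: the middle of the blue tray's underside belongs here. A blue tab about 100 mm high stands at the lane's back end. Axes as the rack's (level)
- tray_green: open green plastic medicine tray, 120 long (its x) x 40 wide (y) x 60 mm high, origin at the centre of its underside, z up out of it; about 0.12 kg, both ends alike. At the start jammed in a bay of the tub, tilted about 25 degrees, +x end up. None when absent
- fin_green (a point): grip point on the green tray's upright carrying fin, on its centre line 78 mm above the underside. The fin is 10 mm thick along the tray's x, 30 mm wide along y, its top 95 mm above the underside: pinch it along x
- lane_green (a point): centre of the rack's green lane, on top of its two narrow rails: the middle of the green tray's underside belongs here. A green tab about 100 mm high stands at the lane's back end. Axes as the rack's (level)
- tray_yellow: open yellow plastic medicine tray, 120 long (its x) x 40 wide (y) x 60 mm high, origin at the centre of its underside, z up out of it; about 0.12 kg, both ends alike. At the start jammed in a bay of the tub, tilted about 25 degrees, +x end up. None when absent
- fin_yellow (a point): grip point on the yellow tray's upright carrying fin, on its centre line 78 mm above the underside. The fin is 10 mm thick along the tray's x, 30 mm wide along y, its top 95 mm above the underside: pinch it along x
- lane_yellow (a point): centre of the rack's yellow lane, on top of its two narrow rails: the middle of the yellow tray's underside belongs here. A yellow tab about 100 mm high stands at the lane's back end. Axes as the rack's (level)
- tray_white: open white plastic medicine tray, 120 long (its x) x 40 wide (y) x 60 mm high, origin at the centre of its underside, z up out of it; about 0.12 kg, both ends alike. At the start jammed in a bay of the tub, tilted about 25 degrees, +x end up. None when absent
- fin_white (a point): grip point on the white tray's upright carrying fin, on its centre line 78 mm above the underside. The fin is 10 mm thick along the tray's x, 30 mm wide along y, its top 95 mm above the underside: pinch it along x
- lane_white (a point): centre of the rack's white lane, on top of its two narrow rails: the middle of the white tray's underside belongs here. A white tab about 100 mm high stands at the lane's back end. Axes as the rack's (level)
- tub: fixed grey wash tub, 150 (its x) x 212 (y) x 95 mm high, origin at the centre of its underside, floor 5 mm thick. Four bays at y = -78, -26, +26, +78 mm, each 140 mm long in x and 48 mm wide inside; trays lie in them along the tub's x
- lips (a point): middle of the tub's mouth, 95 mm above its underside. A 5 mm thick lip turns inward along the top of both end walls (x = -63.5 and +63.5 mm), leaving a mouth 127 mm long: a level tray passes with its middle over the bay's middle, a tilted one (up to 134 mm across) catches its corners under the lips
- rib (a point): middle of the top of a rib across the tub's floor, 31.4 mm above the tub's underside, x 15 to 25 mm in the tub's frame; the tilted trays lean on it. To be level in the bay a tray's underside must be raised above it; a tray levelled with its underside 35 mm above the tub's underside passes the lips freely
- rack: fixed aluminium rack, origin on the table below the middle of its four lanes. The lanes run along its x, the rails sloping 12 degrees (0.21 rad), low and 45 mm high at the front (-x), rising to +x; two rails 8 mm wide a lane, and 10 mm high ribs leaving 48 mm for a tray. Trays lie lengthwise on the slope, either way round
- slot (a point): middle of the slot of the strut channel in front (-x) of the blue lane, at the top of its lips, 52 mm above the table, axes as the rack's. The slot is 20 mm wide in x, runs 80 mm along y; lips 4 mm thick, the hollow below 48 mm wide and 26 mm deep
- keeper: loose red bar with a steel foot, 0.15 kg; origin on the pivot axis at the foot's underside, z up, bar along +x, 24 mm wide. Foot 15 (x) x 34 (y) x 7 mm on a round neck 8 mm long, 13 mm thick; the 34 mm square shoulder, its underside 15 mm above the origin, rests on the channel's lips. Starts standing on the table on its foot and the leg at the bar's end
- keeper_grip (a point): grip point on the keeper's tall black handle, on the pivot axis 105 mm above the origin; the handle is 24 (keeper's x) x 10 mm (y), from 27 to 121 mm above the origin: pinch it along the keeper's y
- keeper_tip (a point): free end of the keeper's bar, 177 mm along its +x from the pivot. The keeper goes in with the bar toward rack -x (foot lengthwise in the slot); a quarter turn counterclockwise seen from above brings the foot across under the lips and the bar to rack -y, past the lanes' fronts. It turns freely, without stop or spring
- brown_bottle: brown tablet bottle with white cap, 51 mm wide, 110 mm high, bystander, origin at its underside
Things that resemble listed ones, but are neither listed nor needed, are in the scene too. There is more than one size of the tray_yellow; the job needs the larger.

How it is judged:
By the outcome, as a careful person would: the job done as asked, in the order asked, and still so for the second after the job is handed in, with the robot touching nothing.
Of tray_blue, tray_green, tray_yellow, tray_white only 3 to 4 are there at a start; the rules pass over those that are not, and their reading is None.
At some moment in a run one of keeper may be knocked a few centimetres aside while the robot is not near it.
It also fails if it takes over 210 s, if anything falls off the work surface, if the arm or the gripper's body presses on something with over 40 N, if the wrist force passes 120 N, or if a joint passes its speed limit or range.

## Working session

There is one attempt and no reset: what is moved stays moved. The work goes in short steps, Python scripts to look and compute and a tool call to move; the robot and the scene stay as the last step left them, time stands still between calls to the robot, and variables do not carry over. Pictures are saved under pics/ and viewed, at most 14 in all, crops included, and the job is handed in when it is done.

Besides the shell and the picture viewer there is one more tool, called after "Request:" as name(argument=value, ...) on one line, values as JSON. servo_tool: Moves the arm, as the interface text tells. Its arguments: {"type":"object","properties":{"deltas":{"type":"array","items":{"type":"array","items":{"type":"number"}}},"squeeze":{"type":"number"}},"required":["deltas"]}

```bash
ls; mkdir -p pics
cat > h.py <<'E'
import numpy as np, cv2, json
from scipy.spatial.transform import Rotation as R
from station import arm
def rot(o):
    o=np.array(o,float)
    if o.shape==(3,3): return o
    if o.size==4: return R.from_quat(o).as_matrix()
    return R.from_euler('xyz',o).as_matrix()
def grab(n,save=None):
    f=arm.grab_frame(n)
    if save: cv2.imwrite('pics/'+save,f['color'][:,:,::-1])
    return f
def w(f,p): return rot(f['orientation'])@np.array(p)+np.array(f['position'])
def px(f,p):
    c=rot(f['orientation']).T@(np.array(p)-np.array(f['position'])); u=np.array(f['K'])@c; return u[:2]/u[2]
def ray(f,u,v,z):
    d=rot(f['orientation'])@np.linalg.inv(np.array(f['K']))@[u,v,1]; o=np.array(f['position']); return o+d*(z-o[2])/d[2]
def find(f,names):
    for n in names:
        for r in arm.recognise(n,f)[:4]:
            p=w(f,r['at']); print(n,round(r['conf'],2),p.round(3),px(f,p).round())
E
python3 - <<'E'
from h import *
s=arm.get_state(); print(s['eef_pos'],s['ee_rot'],s['width'])
for c in ['scene','side']:
    f=grab(c,c+'0.png'); print(c,f['position'],f['orientation'])
    cols=['blue','green','yellow','white']
    find(f,['tray_'+k for k in cols]+['fin_'+k for k in cols]+['lane_'+k for k in cols]+['tub','lips','rack','slot','keeper','keeper_grip','keeper_tip','brown_bottle'])
E
```

```text
pics
[ 6.74497304e-01 -2.83511610e-05  2.25582303e-01] [ 3.13987708e+00 -1.71715967e-04 -1.57088722e+00] 0.08774164681764629
scene [-0.28635694 -0.84991716  1.38574961] [-2.40382471e+00  2.23691314e-03 -8.06184389e-01]
tray_blue 0.73 [0.451 0.373 0.091] [219. 155.]
tray_blue 0.16 [0.462 0.267 0.09 ] [240. 168.]
tray_green 0.55 [0.467 0.219 0.091] [249. 173.]
tray_green 0.22 [0.439 0.267 0.071] [236. 174.]
tray_yellow 0.71 [ 0.34  -0.186  0.027] [304. 269.]
tray_yellow 0.5 [0.463 0.27  0.087] [240. 167.]
tray_yellow 0.45 [0.64  0.244 0.074] [279. 150.]
fin_blue 0.49 [0.455 0.374 0.098] [220. 153.]
fin_blue 0.16 [ 0.577 -0.358  0.055] [392. 250.]
fin_green 0.58 [0.469 0.221 0.093] [249. 172.]
fin_yellow 0.91 [ 0.34  -0.186  0.031] [304. 268.]
fin_yellow 0.57 [0.459 0.268 0.092] [239. 167.]
lane_blue 0.84 [ 0.574 -0.357  0.057] [392. 250.]
lane_green 0.82 [ 0.58  -0.361  0.056] [394. 250.]
lane_green 0.38 [0.636 0.244 0.073] [279. 151.]
lane_yellow 0.94 [ 0.58  -0.362  0.054] [394. 251.]
lane_white 0.79 [ 0.579 -0.36   0.057] [393. 250.]
lane_white 0.21 [ 0.519 -0.19   0.031] [342. 237.
[... 1435 characters left out ...]
 [0.442 0.272 0.061] [409. 197.]
lane_yellow 0.86 [ 0.571 -0.34   0.043] [236. 206.]
lane_yellow 0.64 [0.445 0.215 0.062] [394. 196.]
lane_yellow 0.4 [0.447 0.27  0.066] [409. 198.]
lane_white 0.65 [ 0.571 -0.336  0.053] [237. 204.]
lane_white 0.15 [0.427 0.376 0.062] [438. 198.]
tub 0.69 [0.502 0.309 0.072] [420. 211.]
lips 0.74 [0.503 0.31  0.068] [419. 212.]
rack 0.6 [ 0.573 -0.335  0.054] [237. 205.]
slot 0.73 [ 0.568 -0.338  0.05 ] [237. 204.]
keeper 0.96 [ 0.549 -0.188  0.024] [279. 210.]
keeper_grip 0.89 [ 0.546 -0.182  0.03 ] [281. 208.]
keeper_grip 0.6 [0.445 0.22  0.063] [395. 196.]
keeper_tip 0.64 [ 0.548 -0.186  0.029] [280. 209.]
brown_bottle 0.71 [0.663 0.253 0.082] [401. 247.]
```

Run:
```python
import cv2
a=cv2.imread('pics/scene0.png')[110:310,180:480]; cv2.imwrite('pics/s1.png',cv2.resize(a,(800,533),interpolation=cv2.INTER_CUBIC))
a=cv2.imread('pics/side0.png')[130:280,180:480]; cv2.imwrite('pics/s2.png',cv2.resize(a,(800,400),interpolation=cv2.INTER_CUBIC))
```

```text
(no output)
```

View pics/s1.png

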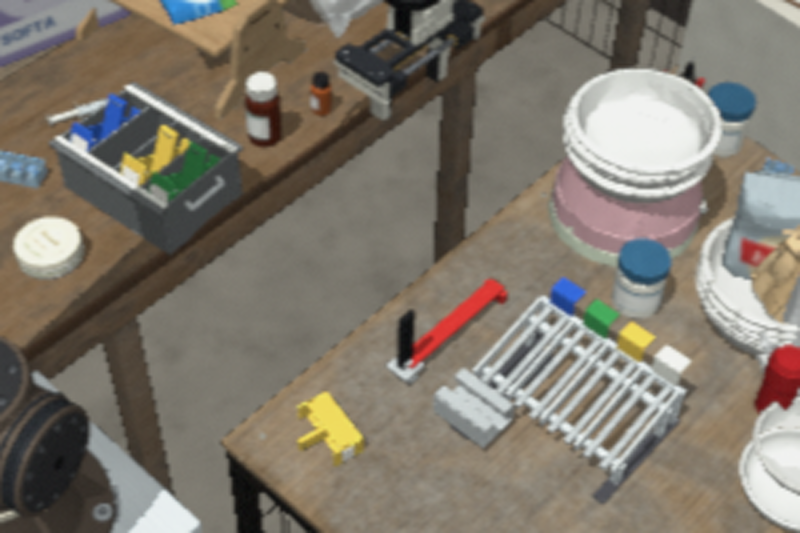

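View pics/s2.png

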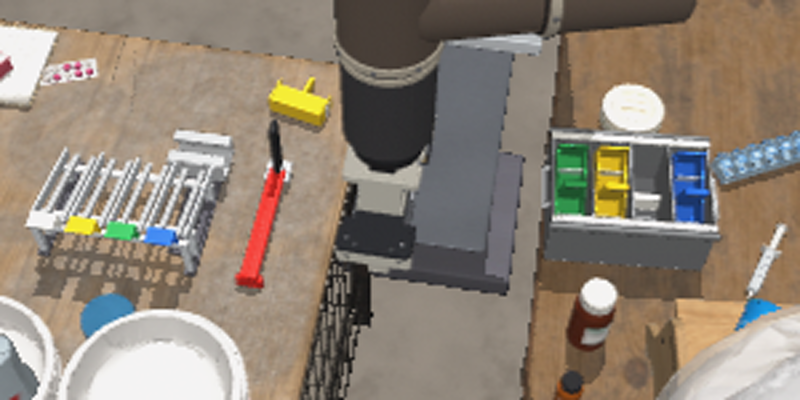

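Blue, green and yellow trays sit in the tub and white is absent. The candidates for the yellow tray are the one in the tub (scene px ~240,167) and a smaller one lying on the right table (~304,269). I pick the tub one. Next I go above the tub for a close look.

Request:
servo_tool(deltas=[[-1,0,0,-30,0,0,0],[-1,0,0,-30,0,0,0],[-1,-29,21,-15,0,0,0],[-1,-29,21,-15,0,0,0],[-1,-29,21,-15,0,0,0],[-1,-29,21,-15,0,0,0],[-1,-29,21,0,0,0,0],[-1,-29,21,0,0,0,0],[-1,-29,21,0,0,0,0],[-1,-29,21,0,0,0,0],[-1,-29,21,0,0,0,0],[-1,-29,21,0,0,0,0],[-1,0,0,0,0,0,0],[-1,0,0,0,0,0,0]], squeeze=25)

```text
t: 3.27
eef_pos: [0.4639, 0.2915, 0.3468]
ee_rot: [-3.141, 0.0, -1.567]
force: [0.4, -0.1, 0.8]
width: 0.0879
gripper_force: 0.0
```

Run:
```python
from h import *
s=arm.get_state(); print(s['t'],s['eef_pos'],s['ee_rot'])
f=grab('wrist','w1.png'); print(f['position'],f['orientation'],f['K'])
cols=['blue','green','yellow']
find(f,['tray_'+k for k in cols]+['fin_'+k for k in cols]+['tub','lips','rib','brown_bottle'])
```

```text
3.2667 [0.46387918 0.29148496 0.34683729] [-3.14128699e+00  4.74637509e-04 -1.56732458e+00]
[0.46461561 0.20716625 0.50584528] [ 2.82865816e+00  5.61668392e-04 -3.13862284e+00] [[276.84040695   0.         323.38010987]
 [  0.         276.84040695 195.63111433]
 [  0.           0.           1.        ]]
tray_blue 0.69 [0.45  0.379 0.073] [332. 214.]
tray_green 0.61 [0.463 0.214 0.067] [324. 111.]
tray_yellow 0.86 [0.462 0.269 0.067] [325. 147.]
fin_blue 0.82 [0.448 0.372 0.07 ] [333. 209.]
fin_blue 0.73 [0.461 0.218 0.065] [326. 114.]
fin_green 0.82 [0.458 0.217 0.067] [328. 113.]
fin_green 0.43 [0.461 0.31  0.092] [326. 176.]
fin_yellow 0.55 [0.457 0.269 0.066] [328. 147.]
tub 0.57 [0.461 0.312 0.091] [325. 177.]
lips 0.77 [0.464 0.318 0.093] [324. 181.]
rib 0.63 [0.465 0.313 0.097] [323. 179.]
brown_bottle 0.8 [0.636 0.256 0.103] [204. 141.]
```

View pics/w1.png

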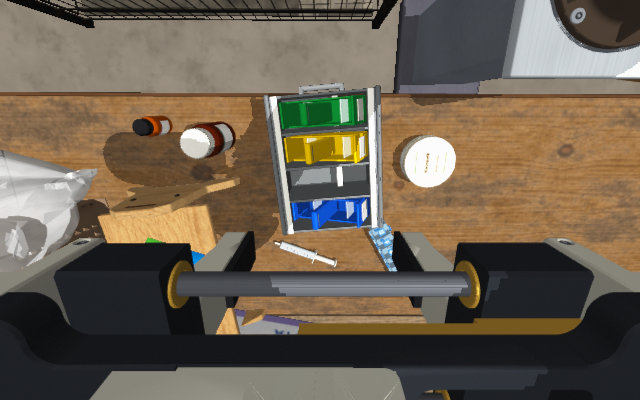

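The wrist view shows green (~322,111), yellow (~325,148), an empty bay (~328,180) and blue (~330,212) in the tub. I enlarge it to read the rim corners and the fins.

Run:
```python
import cv2
a=cv2.imread('pics/w1.png')[84:244,254:400]; cv2.imwrite('pics/w1c.png',cv2.resize(a,(540,592),interpolation=cv2.INTER_CUBIC))
```

```text
(no output)
```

View pics/w1c.png

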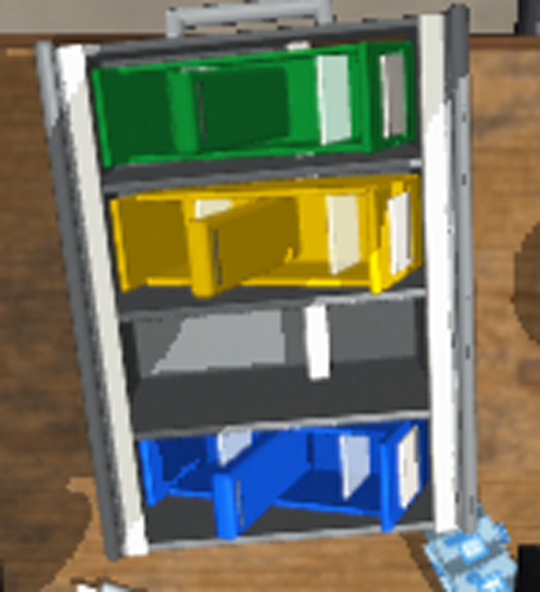

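Run:
```python
from h import *
import pickle
s=arm.get_state()
f=grab('wrist')
g=lambda u,v,z: ray(f,254+u/3.7,84+v/3.7,z)
L0,L1,R0,R1=[g(u,v,.095)[:2] for u,v in [(86,45),(147,550),(420,15),(437,530)]]
print(L0,L1,R0,R1)
ax=lambda a,b: np.degrees(np.arctan2((b-a)[0],(b-a)[1]))
print('dir from +y toward +x', ax(L0,L1),ax(R0,R1))
# partition tops (bay walls) ends ; fin tops
for n,u,v in [('green top mid',181,112),('yellow',201,255),('blue',228,505)]:
    print(n,g(u,v,.1165))
```

```text
[0.53019785 0.19191787] [0.5143406  0.40128038] [0.40464161 0.18151273] [0.38718091 0.39182737]
dir from +y toward +x -4.331347777522802 -4.745916047595185
green top mid [0.49339301 0.21566579 0.1165    ]
yellow [0.48704258 0.26785866 0.1165    ]
blue [0.47779808 0.37074472 0.1165    ]
```

```bash
cat >> h.py <<'E'
R0=np.array([[0,-1,0],[-1,0,0],[0,0,-1]],float)
def want(yaw,tilt): return (R.from_euler('z',yaw,degrees=True)*R.from_euler('y',tilt,degrees=True)).as_matrix()@R0
def plan(pos,yaw,tilt,back=0,s=None):
    "turn first (tool frame rotvec deg), then shift (new tool frame, mm); back = stop short along tool z (mm)"
    s=s or arm.get_state(); A=rot(s['ee_rot']); B=want(yaw,tilt)
    rv=np.degrees(R.from_matrix(A.T@B).as_rotvec()); d=B.T@(np.array(pos)-s['eef_pos'])*1000; d[2]-=back
    print('turn',rv.round(1),'shift',d.round(1),'after turn')
TC=np.array([.4591,.2916]); TX=np.array([-.997,-.0785]); TY=np.array([.0785,-.997])
def tub(x,y,z): return [*(TC+TX*x/1000+TY*y/1000),z/1000]
E
python3 - <<'E'
from h import *
p=tub(-13.8,-78,87.5); p[0]-=.001; print(p)
plan(p,4.5,25,80)
E
```

```text
[np.float64(0.4657356), np.float64(0.37044930000000004), 0.0875]
turn [-25.    1.   -4.5] shift [ -80.4 -115.7  151.8] after turn
```

Request:
servo_tool(deltas=[[0,0,0,0,-6.25,0.25,-1.13],[0,0,0,0,-6.25,0.25,-1.13],[0,0,0,0,-6.25,0.25,-1.13],[0,0,0,0,-6.25,0.25,-1.13],[0,-16,-23,30,0,0,0],[0,-16,-23,30,0,0,0],[0,-16,-23,30,0,0,0],[0,-16,-23,30,0,0,0],[0,-16,-23,30,0,0,0],[0,0,0,0,0,0,0],[0,0,0,0,0,0,0],[0,0,0,0,0,0,0]])

```text
t: 4.87
eef_pos: [0.4998, 0.3729, 0.1627]
ee_rot: [2.706, -0.0, -1.49]
force: [-0.5, -0.4, 2.3]
width: 0.0438
gripper_force: 0.0
```

Run:
```python
from h import *
p=tub(-13.8,-78,87.5); p[0]-=.001
plan(p,4.5,25)
f=grab('wrist','w2.png'); find(f,['fin_blue','tray_blue'])
g=[-13.8-19*.4226-13*.4226,-78,87.5+32*.9063]; print('fin top expected px',px(f,tub(*g)))
a=f['color'][60:340,200:500,::-1].copy(); u=px(f,tub(*g))-[200,60]; cv2.circle(a,tuple(int(i) for i in u),3,(0,0,255),1)
cv2.imwrite('pics/w2c.png',cv2.resize(a,(600,560)))
```

```text
turn [-0.  -0.1  0.1] shift [-0.2 -0.8 82.6] after turn
fin_blue 0.75 [0.44  0.373 0.054] [331. 194.]
tray_blue 0.59 [0.443 0.382 0.058] [330. 203.]
fin top expected px [321.53630505 215.29882368]
```

View pics/w2c.png

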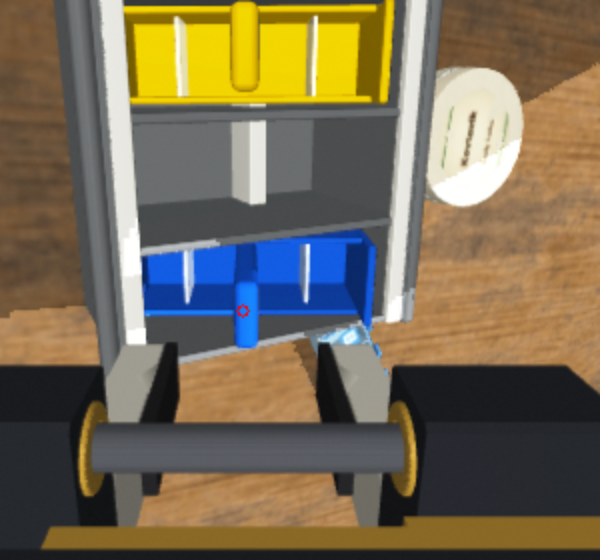

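The blue fin's top sits at the predicted pixel (red ring), between the fingers. Approach and grip.

Request:
servo_tool(deltas=[[0,0,-0.5,25,0,0,0],[0,0,-0.5,25,0,0,0],[0,0,0,20,0,0,0],[0,0,0,12.5,0,0,0],[0,0,0,0,0,0,0],[0,0,0,0,0,0,0],[0,0,0,0,0,0,0],[1,0,0,0,0,0,0],[1,0,0,0,0,0,0],[1,0,0,0,0,0,0],[1,0,0,0,0,0,0],[1,0,0,0,0,0,0],[1,0,0,0,0,0,0]], squeeze=35)

```text
t: 6.1
eef_pos: [0.4654, 0.3703, 0.0868]
ee_rot: [2.705, 0.0, -1.491]
force: [-0.1, 0.8, -0.1]
width: 0.0097
gripper_force: 34.9
```

Run:
```python
from h import *
# level: TCP at tub (0, -78, 35+63), tilt 0
for x,z,t in [(-6.5,94,12.5),(0,98.5,0)]:
    p=tub(x,-78,z); p[0]-=.001; plan(p,4.5,t)
print(arm.get_state()['force'])
```

```text
turn [12.5 -0.   0.1] shift [-0.1  8.4 -5.5] after turn
turn [25.  -0.   0.1] shift [ -0.1  13.5 -11.7] after turn
[-0.0813743   0.84095651 -0.09404818]
```

Request:
servo_tool(deltas=[[1,0,3.5,-0.9,5,0,0],[1,0,3.4,-1.2,5,0,0],[1,0,3.3,-1.5,5,0,0],[1,0,3.1,-1.8,5,0,0],[1,0,3,-2,5,0,0],[1,0,0,0,0,0,0],[1,0,0,0,0,0,0]])

```text
t: 6.68
eef_pos: [0.4501, 0.3689, 0.0989]
ee_rot: [3.141, -0.0, -1.488]
force: [0.0, 0.1, -0.6]
width: 0.0098
gripper_force: 35.0
```

Run:
```python
from h import *
p=tub(0,-78,98.5); p[0]-=.001; plan(p,4.5,0)
s=arm.get_state();print(s['force'],s['moment'])
```

```text
turn [ 0.1 -0.   0.2] shift [-0.3 -1.9  0.4] after turn
[ 0.03709847  0.06388206 -0.64710083] [0.00511524 0.01018433 0.03777526]
```

Request:
servo_tool(deltas=[[1,0,-1.5,-1,0,0,0],[1,0,0,-10,0,0,0],[1,0,0,-15,0,0,0],[1,0,0,-25,0,0,0],[1,0,0,-30,0,0,0],[1,0,0,-30,0,0,0],[1,0,0,-30,0,0,0],[1,0,0,-30,0,0,0],[1,0,0,-20,0,0,0],[1,0,0,0,0,0,0],[1,0,0,0,0,0,0]])

```text
t: 7.6
eef_pos: [0.4542, 0.3698, 0.2909]
ee_rot: [-3.141, 0.002, -1.492]
force: [0.3, -0.8, -1.8]
width: 0.0101
gripper_force: 35.0
```

Run:
```python
from h import *
s=arm.get_state();print(s['t'],s['force'],s['q'])
# view of rack target: stand above with camera; camera is ~84mm toward -Y(world) & 159 above TCP
plan([.50,-.22,.36],0,0)
```

```text
7.6 [ 0.3493977  -0.79604818 -1.78028682] [ 1.01619475e+00  1.76292353e-01 -8.99402582e-02 -1.10911991e-03
 -1.30245840e+00 -9.37123446e-01]
turn [-0.   0.1  4.5] shift [589.8 -45.8 -69.1] after turn
```

Request:
servo_tool(deltas=[[1,0,0,-20,0,0,4.5],[1,0,0,-25,0,0,0],[1,40,-8,-25,0,0,0],[1,40,-8,0,0,0,0],[1,40,-8,0,0,0,0],[1,40,-8,0,0,0,0],[1,40,-8,0,0,0,0],[1,40,-8,0,0,0,0],[1,40,-8,0,0,0,0],[1,40,-8,0,0,0,0],[1,40,-8,0,0,0,0],[1,40,-8,0,0,0,0],[1,40,-8,0,0,0,0],[1,40,-8,0,0,0,0],[1,40,-8,0,0,0,0],[1,40,-8,0,0,0,0],[1,40,-8,0,0,0,0],[1,40,-5,0,0,0,0],[1,0,0,0,0,0,0],[1,0,0,0,0,0,0]])

```text
t: 9.27
eef_pos: [0.5776, -0.268, 0.3531]
ee_rot: [3.137, 0.002, -1.574]
force: [0.8, 0.5, -1.7]
width: 0.01
gripper_force: 35.0
```

Run:
```python
from h import *
s=arm.get_state();print(s['t'],s['eef_pos'],s['ee_rot'])
f=grab('wrist','w3.png'); find(f,['rack','slot','keeper','keeper_grip','keeper_tip','lane_blue','lane_green','lane_yellow'])
print(f['position'],f['orientation'])
cv2.imwrite('pics/w3c.png',cv2.resize(f['color'][0:300,140:540,::-1],(800,600),interpolation=cv2.INTER_CUBIC))
```

```text
9.2667 [ 0.57755027 -0.26802804  0.35307888] [ 3.13654258e+00  1.62442900e-03 -1.57377116e+00]
rack 0.71 [ 0.581 -0.361  0.056] [321. 100.]
slot 0.92 [ 0.584 -0.366  0.063] [319.  96.]
keeper_grip 0.52 [ 0.474 -0.21   0.02 ] [379. 186.]
keeper_tip 0.6 [ 0.472 -0.205  0.022] [380. 190.]
lane_blue 0.85 [ 0.586 -0.367  0.059] [317.  96.]
lane_green 0.92 [ 0.581 -0.361  0.06 ] [320. 100.]
lane_green 0.56 [ 0.578 -0.283  0.316] [324. 203.]
lane_yellow 0.65 [ 0.584 -0.363  0.062] [318.  99.]
[ 0.57858678 -0.35251508  0.51200212] [ 2.82746929 -0.00476916  3.13813561]
```

View pics/w3c.png

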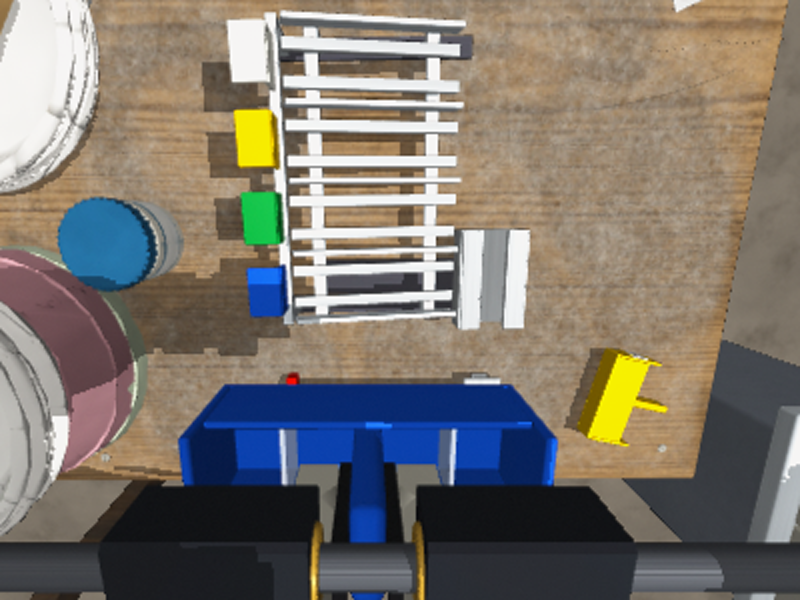

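```bash
cat > m.py <<'E'
from h import *
f=grab('wrist')
g=lambda u,v,z: ray(f,140+u/2,v/2,z)
fr={}
for c,fu,(a,b),bu,(ba,bb) in [('blue',452,(265.5,295.5),294,(270.5,302)),('green',455,(199,230.5),291,(202,234.5)),('yellow',457,(125.5,159),287,(127,162)),('white',460,(49,84),282,(44,83.5))]:
    F=g(fu,(a+b)/2,.045)
    z=.07
    for _ in range(20):
        B=g(bu,(ba+bb)/2,z); z=.045+np.linalg.norm((B-F)[:2])*np.tan(np.radians(12))
    print(c,F.round(4),B.round(4),'yaw',np.degrees(np.arctan2(*(B-F)[1::-1])).round(2),'mid',((F+B)/2).round(4),np.linalg.norm(B-F).round(4))
    print('   rail gap front',np.linalg.norm(g(fu,a,.045)-g(fu,b,.045)).round(4))
print('slot corners',[g(u,v,.052)[:2].round(4) for u,v in [(485,230),(506,230),(482,327),(504,327)]])
print('keeper',g(292,379,.02),g(482,380,.02))
E
python3 m.py
```

```text
blue [ 0.5075 -0.2945  0.045 ] [ 0.6367 -0.2929  0.0724] yaw 0.73 mid [ 0.5721 -0.2937  0.0587] 0.132
   rail gap front 0.0249
green [ 0.5077 -0.3471  0.045 ] [ 0.637  -0.3443  0.0725] yaw 1.22 mid [ 0.5724 -0.3457  0.0587] 0.1322
   rail gap front 0.0243
yellow [ 0.5089 -0.4009  0.045 ] [ 0.6379 -0.3961  0.0724] yaw 2.16 mid [ 0.5734 -0.3985  0.0587] 0.1319
   rail gap front 0.024
white [ 0.5094 -0.4531  0.045 ] [ 0.6392 -0.4484  0.0726] yaw 2.07 mid [ 0.5743 -0.4507  0.0588] 0.1328
   rail gap front 0.0232
slot corners [array([ 0.4841, -0.3355]), array([ 0.4672, -0.3355]), array([ 0.4812, -0.2565]), array([ 0.4626, -0.2565])]
keeper [ 0.64862441 -0.20047673  0.02      ] [ 0.47114828 -0.19997693  0.02      ]
```

```bash
cat >> h.py <<'E'
LANE={'blue':[.5722,-.2937,.0587],'green':[.5728,-.3457,.0587],'yellow':[.5734,-.3983,.0587]}
def lane(c,h=63,yaw=1.5,tilt=-12): return np.array(LANE[c])-want(yaw,tilt)[:,2]*h/1000
E
python3 -c "
from h import *
plan(lane('blue'),1.5,-12,60)"
```

```text
turn [12.  -0.1 -1.3] shift [ 28.9  68.4 166.8] after turn
```

Request:
servo_tool(deltas=[[1,0,0,0,6,0,-0.7],[1,0,0,0,6,0,-0.6],[1,6,14,33,0,0,0],[1,6,14,33,0,0,0],[1,6,14,33,0,0,0],[1,6,14,33,0,0,0],[1,5,12,33,0,0,0],[1,0,0,0,0,0,0],[1,0,0,0,0,0,0],[1,0,0,0,0,0,0]])

```text
t: 10.6
eef_pos: [0.5481, -0.2959, 0.1831]
ee_rot: [-2.93, -0.004, -1.546]
force: [0.7, 0.6, -0.8]
width: 0.0097
gripper_force: 35.0
```

```bash
python3 -c "
from h import *
print(arm.get_state()['force'])
plan(lane('blue'),1.5,-12)
f=grab('wrist','w4.png')
for c in ['blue','green','yellow']: print(px(f,LANE[c]))
for d in(-.06,.06): print(px(f,np.array(LANE['green'])+[d*.978,d*.026,d*.208]))
cv2.imwrite('pics/w4c.png',cv2.resize(f['color'][0:300,140:540,::-1],(800,600),interpolation=cv2.INTER_CUBIC))
"
```

```text
[ 0.6817811   0.58918181 -0.79304717]
turn [-0.1 -0.2 -0. ] shift [-1.5  2.3 63.7] after turn
[326.45929048 190.4034589 ]
[327.33063053 141.57462631]
[328.3251956   86.23617839]
[386.20927354 141.53004665]
[268.51640348 141.61915721]
```

View pics/w4c.png

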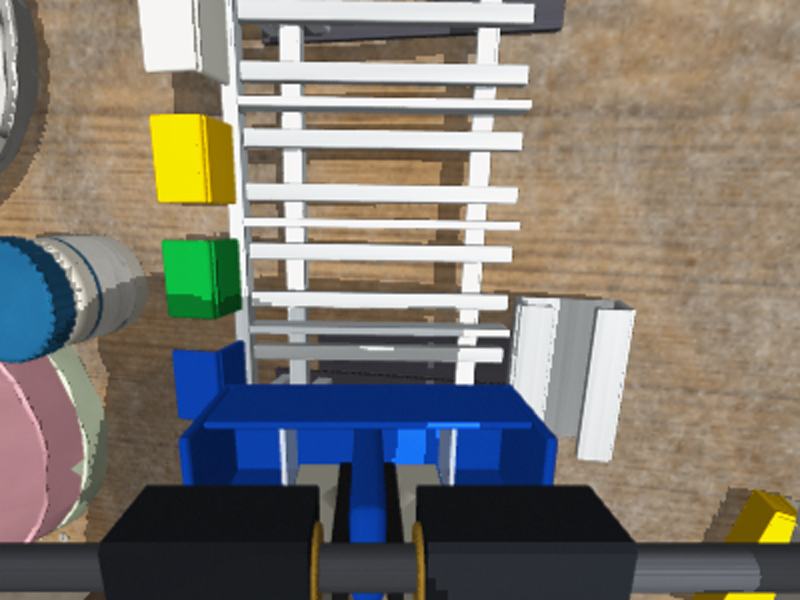

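```bash
python3 -c "
from h import *
s=arm.get_state(); f=grab('wrist'); B=rot(s['ee_rot']); p=np.array(s['eef_pos'])
for x in(-60,60):
  for z in(0,60):
    q=p+B@np.array([20,x,63-z])/1000; u=px(f,q); print(x,z,((u-[140,0])*2).round(1))
# lane estimates from this view, crop coords
g=lambda u,v,z: ray(f,140+u/2,v/2,z)
print('green F',g(506,(253.5+303)/2,.045),'B',g(250,(249+298)/2,.0724))
print('yellow F',g(517,(141+195)/2,.045),'B',g(243,(138+189)/2,.0724))
print('slot',[g(u,v,.052)[:2].round(4) for u,v in[(556,300),(601,305),(542,435),(580,458)]])
"
```

```text
-60 0 [224.7 374.4]
-60 60 [178.1 427.6]
60 0 [512.4 374.3]
60 60 [560.2 427.5]
green F [ 0.50819672 -0.34980007  0.045     ] B [ 0.63546056 -0.34889027  0.0724    ]
yellow F [ 0.50827478 -0.40197885  0.045     ] B [ 0.63683508 -0.40071315  0.0724    ]
slot [array([ 0.4834, -0.3412]), array([ 0.4623, -0.3399]), array([ 0.4816, -0.2695]), array([ 0.4609, -0.2586])]
```

```bash
cat >> h.py <<'E'
LANE={'blue':[.5715,-.2967,.0587],'green':[.572,-.3489,.0587],'yellow':[.5728,-.4010,.0587]}
E
python3 -c "
from h import *
plan(lane('blue',yaw=1),1,-12)"
```

```text
turn [-0.2 -0.1  0.5] shift [ 1.4  3.5 64. ] after turn
```

Request:
servo_tool(deltas=[[1,1.4,2.5,20,0,0,0.5],[1,0,0,20,0,0,0],[1,0,0,12,0,0,0],[1,0,0,5,0,0,0],[1,0,0,0,0,0,0],[1,0,0,0,0,0,0],[1,0,0,0,0,0,0]])

```text
t: 11.28
eef_pos: [0.5566, -0.2969, 0.1256]
ee_rot: [-2.931, -0.001, -1.555]
force: [-0.4, -0.0, -0.5]
width: 0.0097
gripper_force: 35.0
```

```bash
python3 -c "
from h import *
plan(lane('blue',yaw=1),1,-12)
f=grab('side','sd1.png'); print(px(f,LANE['blue']))
a=f['color'][150:270,170:330,::-1]; cv2.imwrite('pics/sd1c.png',cv2.resize(a,(800,600),interpolation=cv2.INTER_CUBIC))"
```

```text
turn [-0.1 -0.1 -0.1] shift [ 0.  -0.7  5.5] after turn
[247.39532126 205.04440296]
```

Request:
servo_tool(deltas=[[1,0,0,2,0,0,0],[1,0,0,1,0,0,0],[1,0,0,0,0,0,0],[1,0,0,0,0,0,0]])

```text
t: 11.67
eef_pos: [0.5565, -0.2968, 0.1214]
ee_rot: [-2.932, -0.0, -1.555]
force: [-0.0, 0.6, -2.2]
width: 0.0101
gripper_force: 35.0
```

Request:
servo_tool(deltas=[[1,0,0,1,0,0,0],[1,0,0,0.7,0,0,0],[1,0,0,0,0,0,0],[1,0,0,0,0,0,0]])

```text
t: 12.0
eef_pos: [0.5569, -0.2968, 0.1196]
ee_rot: [-2.933, -0.0, -1.555]
force: [-0.1, -0.2, -0.8]
width: 0.0095
gripper_force: 35.0
```

Request:
servo_tool(deltas=[[1,0,0,1,0,0,0],[1,0,0,0.5,0,0,0],[1,0,0,0,0,0,0],[1,0,0,0,0,0,0]])

```text
t: 12.33
eef_pos: [0.5571, -0.2969, 0.1191]
ee_rot: [-2.932, -0.001, -1.555]
force: [-4.8, 1.0, 5.8]
width: 0.0099
gripper_force: 35.0
```

Request:
servo_tool(deltas=[[1,0,0,1,0,0,0],[1,0,0,0,0,0,0],[1,0,0,0,0,0,0]])

```text
t: 12.58
eef_pos: [0.5571, -0.2969, 0.119]
ee_rot: [-2.932, -0.001, -1.555]
force: [-8.5, 4.8, 13.9]
width: 0.0097
gripper_force: 35.0
```

Request:
servo_tool(deltas=[[1,0,0,-1.5,0,0,0],[0.4,0,0,0,0,0,0],[0.2,0,0,0,0,0,0],[0.2,0,0,0,0,0,0],[0.2,0,0,0,0,0,0],[0.2,0,0,-10,0,0,0],[0.2,0,0,-25,0,0,0],[0.2,0,0,-40,0,0,0],[0.2,0,0,-40,0,0,0],[0.2,0,0,-40,0,0,0],[0.2,0,0,0,0,0,0],[0.2,0,0,0,0,0,0]])

```text
t: 13.58
eef_pos: [0.5258, -0.2978, 0.2746]
ee_rot: [-2.926, -0.003, -1.555]
force: [0.4, 1.0, -0.7]
width: 0.035
gripper_force: 0.0
```

```bash
python3 -c "
from h import *
f=grab('wrist','w5.png'); s=arm.get_state(); print(s['eef_pos'],s['ee_rot'])
print('lane blue',px(f,LANE['blue']),'fin top exp',px(f,lane('blue',95,1)))
print(((px(f,LANE['green'])-[140,0])*2),((px(f,LANE['yellow'])-[140,0])*2))
cv2.imwrite('pics/w5c.png',cv2.resize(f['color'][0:300,140:540,::-1],(800,600),interpolation=cv2.INTER_CUBIC))
plan(tub(-13.8,26,87.5),4.5,25,80)
"
```

```text
[ 0.52500061 -0.29731306  0.27211625] [-2.92945025e+00 -9.85802877e-04 -1.55546015e+00]
lane blue [325.05818405 170.17843777] fin top exp [324.99146976 189.39902702]
[370.73353947 264.09136299] [370.94636296 181.13141198]
turn [-37.1   0.4  -3.7] shift [-566.3  -72.9   89.7] after turn
```

View pics/w5c.png

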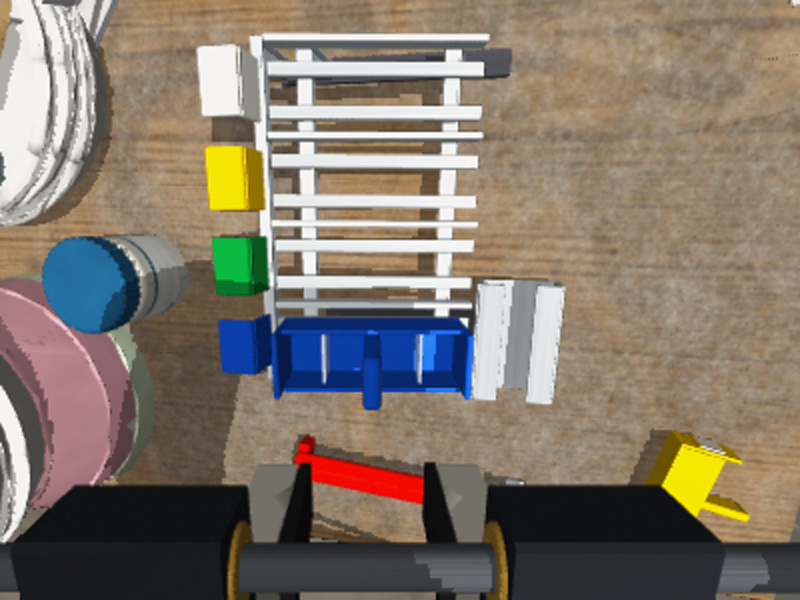

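Request:
servo_tool(deltas=[[0,0,0,-10,-6.2,0.1,-0.6],[0,0,0,0,-6.2,0.1,-0.6],[0,0,0,0,-6.2,0.1,-0.6],[0,0,0,0,-6.2,0,-0.6],[0,0,0,0,-6.2,0,-0.6],[0,0,0,0,-6.1,0,-0.6],[0,-38,-5,0,0,0,0],[0,-38,-5,0,0,0,0],[0,-38,-5,0,0,0,0],[0,-38,-5,0,0,0,0],[0,-38,-5,0,0,0,0],[0,-38,-5,0,0,0,0],[0,-38,-5,0,0,0,0],[0,-38,-5,10,0,0,0],[0,-38,-5,10,0,0,0],[0,-38,-5,12,0,0,0],[0,-38,-5,15,0,0,0],[0,-38,-5,15,0,0,0],[0,-38,-5,15,0,0,0],[0,-38,-5,15,0,0,0]])

```text
t: 15.3
eef_pos: [0.5051, 0.2367, 0.1659]
ee_rot: [2.701, 0.0, -1.494]
force: [1.0, -0.7, 0.2]
width: 0.044
gripper_force: 0.0
```

Request:
servo_tool(deltas=[[0,-20,0,0,0,0,0],[0,-10,0,0,0,0,0],[0,0,0,0,0,0,0],[0,0,0,0,0,0,0]])

```text
t: 15.63
eef_pos: [0.5041, 0.2648, 0.1676]
ee_rot: [2.702, 0.001, -1.493]
force: [1.0, -0.2, -0.5]
width: 0.044
gripper_force: 0.0
```

```bash
python3 -c "
from h import *
s=arm.get_state(); print(s['t'],s['eef_pos'],s['ee_rot'])
plan(tub(-13.8,26,87.5),4.5,25,0)
f=grab('wrist','w6.png')
print('fin top exp',(px(f,tub(-27.3,26,116.5))-[200,60])*2)
cv2.imwrite('pics/w6c.png',cv2.resize(f['color'][60:340,200:500,::-1],(600,560)))
"
```

```text
15.6333 [0.50405635 0.26481009 0.16764174] [ 2.70239408e+00  6.46452332e-04 -1.49331371e+00]
turn [ 0.2  0.1 -0. ] shift [-4.2 -7.7 84.9] after turn
fin top exp [228.29642223 317.09355018]
```

View pics/w6c.png

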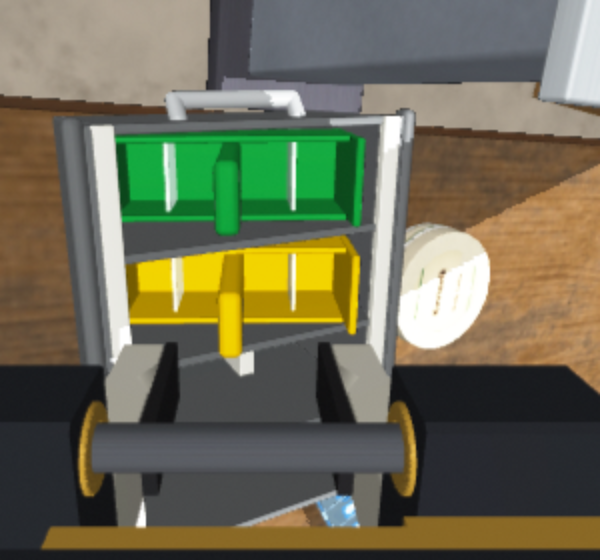

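The yellow fin top is at crop (230,320), against (228,317) predicted. The tray is the same size as green, so it is the right one. Grip it.

Request:
servo_tool(deltas=[[0,-4.5,-7,0,0,0,0],[0,0,0,25,0,0,0],[0,0,0,25,0,0,0],[0,0,0,20,0,0,0],[0,0,0,14.5,0,0,0],[0,0,0,0,0,0,0],[0,0,0,0,0,0,0],[0,0,0,0,0,0,0],[1,0,0,0,0,0,0],[1,0,0,0,0,0,0],[1,0,0,0,0,0,0],[1,0,0,0,0,0,0],[1,0,0,0,0,0,0],[1,0,0,0,0,0,0]])

```text
t: 16.85
eef_pos: [0.4743, 0.2675, 0.0886]
ee_rot: [2.703, 0.002, -1.494]
force: [1.7, 0.1, -0.4]
width: 0.0098
gripper_force: 34.9
```

Request:
servo_tool(deltas=[[1,0,3.2,-0.9,5,0,0],[1,0,3.1,-1.2,5,0,0],[1,0,3,-1.5,5,0,0],[1,0,2.8,-1.8,5,0,0],[1,0,2.7,-2,5,0,0],[1,0,0,0,0,0,0],[1,0,0,0,0,0,0]])

```text
t: 17.43
eef_pos: [0.46, 0.2659, 0.1]
ee_rot: [3.139, 0.001, -1.492]
force: [-0.7, 1.2, -1.7]
width: 0.0097
gripper_force: 35.0
```

```bash
python3 -c "
from h import *
plan(tub(0,26,98.5),4.5,0); print(arm.get_state()['moment'])"
```

```text
turn [0.2 0.1 0. ] shift [ 0.3 -1.1  1.5] after turn
[ 0.07564191 -0.01722321  0.03804838]
```

Lift and carry to the rack.

Request:
servo_tool(deltas=[[1,0,-1,-1,0,0,0],[1,0,0,-10,0,0,0],[1,0,0,-15,0,0,0],[1,0,0,-25,0,0,0],[1,0,0,-30,0,0,0],[1,0,0,-35,0,0,0],[1,0,0,-35,0,0,0],[1,0,0,-35,0,0,0],[1,0,0,-10,0,0,3.5],[1,0,0,0,6,0,0],[1,0,0,0,6,0,0],[1,0,0,0,0,0,0]])

```text
t: 18.43
eef_pos: [0.4607, 0.2627, 0.2931]
ee_rot: [-2.933, -0.003, -1.556]
force: [0.2, -0.6, -4.0]
width: 0.0097
gripper_force: 35.0
```

```bash
python3 -c "
from h import *
print(arm.get_state()['t'])
plan(lane('yellow',yaw=1),1,-12,80)"
```

```text
18.4333
turn [ 0.1 -0.2 -0.1] shift [665.5 -49.6 107.2] after turn
```

Request:
servo_tool(deltas=[[1,37,-2.8,0,0,0,0],[1,37,-2.8,0,0,0,0],[1,37,-2.8,0,0,0,0],[1,37,-2.8,0,0,0,0],[1,37,-2.8,0,0,0,0],[1,37,-2.8,0,0,0,0],[1,37,-2.8,0,0,0,0],[1,37,-2.8,0,0,0,0],[1,37,-2.8,0,0,0,0],[1,37,-2.8,0,0,0,0],[1,37,-2.8,0,0,0,0],[1,37,-2.8,0,0,0,0],[1,37,-2.8,0,0,0,0],[1,37,-2.8,0,0,0,0],[1,37,-2.8,0,0,0,0],[1,37,-2.8,0,0,0,0],[1,37,-2.8,0,0,0,0],[1,37,-2,0,0,0,0],[1,0,0,0,0,0,0],[1,0,0,0,0,0,0]])

```text
t: 20.1
eef_pos: [0.5218, -0.4019, 0.3036]
ee_rot: [-2.937, 0.003, -1.559]
force: [0.0, 0.9, -1.4]
width: 0.0099
gripper_force: 35.0
```

```bash
python3 -c "
from h import *
plan(lane('yellow',yaw=1),1,-12,0)"
```

```text
turn [ 0.3  0.1 -0.4] shift [ -0.    1.  187.2] after turn
```

Request:
servo_tool(deltas=[[1,0,1,35,0.3,0,-0.4],[1,0,0,35,0,0,0],[1,0,0,35,0,0,0],[1,0,0,35,0,0,0],[1,0,0,25,0,0,0],[1,0,0,12,0,0,0],[1,0,0,3,0,0,0],[1,0,0,0,0,0,0],[1,0,0,0,0,0,0],[1,0,0,0,0,0,0]])

```text
t: 20.93
eef_pos: [0.5596, -0.3981, 0.1297]
ee_rot: [-2.928, -0.0, -1.548]
force: [-0.4, 0.5, -1.3]
width: 0.0095
gripper_force: 35.0
```

```bash
python3 -c "
from h import *
plan(lane('yellow',yaw=1),1,-12,0)
f=grab('wrist','w7.png'); s=arm.get_state(); B=rot(s['ee_rot'])
print(((px(f,LANE['yellow'])-[140,0])*2))"
```

```text
turn [-0.2  0.   0.3] shift [3.1 1.9 9.2] after turn
[373.56299656 405.12855643]
```

Request:
servo_tool(deltas=[[1,0,0,1.5,0,0,0],[1,0,0,1,0,0,0],[1,0,0,0,0,0,0],[1,0,0,0,0,0,0]])

```text
t: 21.32
eef_pos: [0.5601, -0.3988, 0.1289]
ee_rot: [-2.927, -0.002, -1.548]
force: [-4.5, 0.6, 10.4]
width: 0.0096
gripper_force: 35.0
```

Request:
servo_tool(deltas=[[1,0,0,1.5,0,0,0],[1,0,0,1,0,0,0],[1,0,0,0,0,0,0],[1,0,0,0,0,0,0]])

```text
t: 21.65
eef_pos: [0.5603, -0.4002, 0.1282]
ee_rot: [-2.926, -0.004, -1.548]
force: [-9.3, -1.8, 19.0]
width: 0.0097
gripper_force: 35.0
```

Contact came 8 mm early: the y offset put the tray on a rib. Back up, correct and look.

Request:
servo_tool(deltas=[[1,0,0,-10,0,0,0],[1,0,0,-4,0,0,0.4],[1,0,0,0,0,0,0],[1,0,0,0,0,0,0],[1,0,0,0,0,0,0]])

```text
t: 22.07
eef_pos: [0.5569, -0.3977, 0.1368]
ee_rot: [-2.93, 0.002, -1.555]
force: [-1.4, 1.5, -2.4]
width: 0.0097
gripper_force: 35.0
```

```bash
python3 -c "
from h import *
plan(lane('yellow',yaw=1),1,-12,0)
f=grab('wrist','w7.png'); s=arm.get_state(); B=rot(s['ee_rot']); p=np.array(s['eef_pos']);print(p)
C=lambda q:((px(f,q)-[140,0])*2).round(1)
print(C(LANE['yellow']))
for x in(-60,60): print([C(p+B@np.array([20,x,63-z])/1000) for z in(0,60)])
cv2.imwrite('pics/w7c.png',cv2.resize(f['color'][0:300,140:540,::-1],(800,600),interpolation=cv2.INTER_CUBIC))"
```

```text
turn [-0.1  0.1 -0.1] shift [ 3.6  0.8 16.7] after turn
[ 0.55691689 -0.39770198  0.13661948]
[370.6 398.6]
[array([225.1, 374.3]), array([178.5, 427.3])]
[array([512.6, 374.2]), array([560.3, 427.3])]
```

View pics/w7c.png

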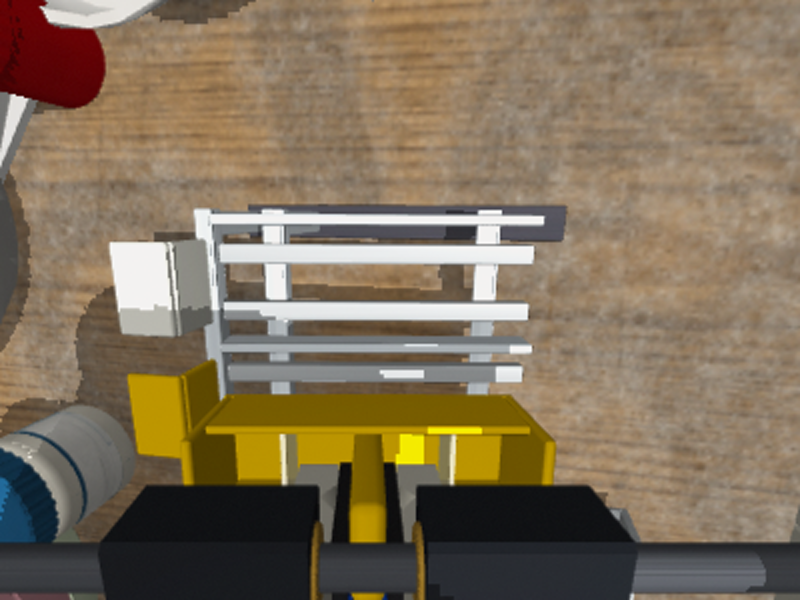

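Request:
servo_tool(deltas=[[1,3,0.5,0,0,0,0],[1,3,0.5,3,0,0,0],[1,0,0,4,0,0,0],[1,0,0,2,0,0,0],[1,0,0,0,0,0,0],[1,0,0,0,0,0,0]])

```text
t: 22.62
eef_pos: [0.5579, -0.404, 0.128]
ee_rot: [-2.93, 0.002, -1.555]
force: [0.7, -0.4, -1.7]
width: 0.0098
gripper_force: 35.0
```

Request:
servo_tool(deltas=[[1,0,0,2,0,0,0],[1,0,0,1,0,0,0],[1,0,0,0,0,0,0],[1,0,0,0,0,0,0]])

```text
t: 22.95
eef_pos: [0.5585, -0.4048, 0.1274]
ee_rot: [-2.929, -0.0, -1.555]
force: [-5.5, -0.0, 9.4]
width: 0.0098
gripper_force: 35.0
```

Request:
servo_tool(deltas=[[1,0,0,1.5,0,0,0],[1,0,0,0,0,0,0],[1,0,0,0,0,0,0]])

```text
t: 23.2
eef_pos: [0.5586, -0.4056, 0.1269]
ee_rot: [-2.928, -0.001, -1.555]
force: [-8.5, -1.5, 14.6]
width: 0.0098
gripper_force: 35.0
```

```bash
python3 -c "
from h import *
f=grab('wrist','w8.png')
def prof(n,lo,hi):
    a=cv2.cvtColor(cv2.imread('pics/'+n),cv2.COLOR_BGR2HSV)
    m=(a[:,:,0]>lo)&(a[:,:,0]<hi)&(a[:,:,1]>150)
    out=[]
    for c in(255,275,300,325,350,380,395):
        r=np.where(m[170:245,c])[0]+170; out.append(int(r[0]))
    v=a[:,:,2].astype(int)
    print(n,out)
    cl=[np.where(m[r,210:440])[0]+210 for r in(195,200,205,210,215,225,235)]
    print('  left/right',[(int(c[0]),int(c[-1])) if len(c) else None for c in cl])
    print('  V col255',v[190:225,255].tolist())
prof('w4.png',100,130);prof('w7.png',20,32);prof('w8.png',20,32)
v=cv2.cvtColor(f['color'],cv2.COLOR_RGB2GRAY).astype(int); print(v[90:205,355].tolist())
s=arm.get_state(); print([px(f,q)[1].round(1) for q in (LANE['yellow'],np.array(LANE['yellow'])-[0,.0523,0])])
"
```

```text
w4.png [172, 192, 192, 192, 192, 192, 193]
  left/right [(228, 396), (228, 401), (229, 405), (237, 409), (233, 414), (230, 417), (231, 416)]
  V col255 [85, 86, 112, 127, 121, 111, 113, 113, 112, 112, 114, 112, 113, 113, 112, 112, 113, 113, 113, 113, 122, 162, 174, 168, 107, 74, 71, 71, 71, 71, 71, 71, 72, 71, 70]
w7.png [197, 197, 197, 197, 197, 198, 198]
  left/right [(210, 248), (210, 397), (210, 402), (210, 406), (210, 411), (210, 417), (231, 416)]
  V col255 [109, 91, 87, 89, 88, 88, 87, 116, 125, 111, 116, 118, 118, 118, 119, 119, 119, 118, 118, 120, 120, 120, 120, 162, 186, 188, 171, 95, 78, 79, 79, 79, 79, 78, 79]
w8.png [199, 199, 199, 199, 199, 199, 201]
  left/right [(235, 244), (210, 394), (210, 400), (210, 405), (210, 410), (210, 417), (210, 417)]
  V col255 [98, 102, 93, 98, 126, 146, 146, 145, 143, 121, 102, 101, 114, 116, 116, 116, 116, 117, 117, 117, 118, 118, 117, 113, 167, 189, 187, 165, 95, 79, 79, 79, 77, 79, 79]
[139, 141, 142, 141, 138, 138, 137, 136, 134, 129, 129, 137, 141, 137, 140, 145, 143, 142, 141, 141, 144, 94, 80, 84, 84, 83, 53, 63, 113, 237, 242, 242, 242, 217, 109, 84, 83, 85, 67, 90, 92, 89, 87, 119, 234, 241, 240, 239, 237, 236, 234, 231, 216, 121, 139, 147, 149, 145, 134, 126, 122, 123, 126, 136, 98, 92, 91, 92, 91, 89, 86, 88, 95, 214, 238, 238, 237, 235, 233, 230, 225, 204, 110, 81, 74, 71, 71, 73, 85, 100, 112, 115, 115, 116, 120, 167, 174, 170, 157, 96, 80, 77, 84, 91, 93, 134, 139, 137, 134, 100, 88, 88, 88, 88, 89]
[np.float64(211.6), np.float64(152.5)]
```

```bash
python3 -c "
from h import *
f=grab('wrist'); s=arm.get_state(); print(s['eef_pos'],f['position'])
for r,z in [(199,.0587),(199,.066),(215,.125),(212.8,.119)]: print(r,z,ray(f,324,r,z).round(4))
for r in(185,188.5): print('rib',r,ray(f,355,r,.0657).round(4))
for r in(194,200): print('rail',r,ray(f,355,r,.052).round(4))
for r in(133.5,143,163,172): print('rail',r,ray(f,355,r,.052).round(4))
for r in(119,123): print('rib out',r,ray(f,355,r,.0657).round(4))
"
```

```text
[ 0.55860662 -0.40554578  0.12689819] [ 0.52695017 -0.49009494  0.28247545]
199 0.0587 [ 0.5737 -0.4127  0.0587]
199 0.066 [ 0.5722 -0.4152  0.066 ]
215 0.125 [ 0.5597 -0.4251  0.125 ]
212.8 0.119 [ 0.561  -0.4241  0.119 ]
rib 185 [ 0.5468 -0.4293  0.0657]
rib 188.5 [ 0.5466 -0.4264  0.0657]
rail 194 [ 0.5476 -0.4174  0.052 ]
rail 200 [ 0.5474 -0.4119  0.052 ]
rail 133.5 [ 0.5503 -0.4689  0.052 ]
rail 143 [ 0.5499 -0.4612  0.052 ]
rail 163 [ 0.549  -0.4446  0.052 ]
rail 172 [ 0.5486 -0.4369  0.052 ]
rib out 119 [ 0.5494 -0.4809  0.0657]
rib out 123 [ 0.5493 -0.4779  0.0657]
```

Request:
servo_tool(deltas=[[1,0,0,-10,0,0,0],[1,0,0,-4,0,2.5,0],[1,0,0,0,0,0,0],[1,0,0,0,0,0,0],[1,0,0,0,0,0,0]])

```text
t: 23.72
eef_pos: [0.556, -0.4036, 0.1375]
ee_rot: [-2.929, -0.04, -1.564]
force: [-0.9, 0.0, -1.8]
width: 0.0098
gripper_force: 35.0
```

```bash
python3 -c "
from h import *
s=arm.get_state(); f=grab('wrist','w9.png'); print(s['eef_pos'],s['ee_rot'],s['force'],s['moment'])
a=cv2.cvtColor(cv2.imread('pics/w9.png'),cv2.COLOR_BGR2HSV); m=(a[:,:,0]>20)&(a[:,:,0]<32)&(a[:,:,1]>150)
for c in(275,325,380): r=np.where(m[170:245,c])[0][0]+170; print(c,r)
print(a[190:225,255,2].tolist()); print((px(f,[.5728,-.4015,.0587])))
r=R.from_matrix(want(1,-12)).inv(); b=np.array([.5728,-.4015,.0587])-want(1,-12)[:,2]*.063
print('shift tool',rot(s['ee_rot']).T@(b-s['eef_pos'])*1000)
"
```

```text
[ 0.55601055 -0.40358189  0.13746425] [-2.92937111 -0.04009232 -1.5637266 ] [-0.85272803  0.00882697 -1.78639563] [0.12417366 0.88127828 0.01760613]
275 199
325 199
380 199
[84, 87, 139, 146, 145, 144, 143, 141, 127, 129, 101, 101, 113, 115, 115, 115, 115, 114, 116, 116, 116, 116, 116, 111, 164, 186, 184, 162, 93, 78, 77, 78, 77, 76, 77]
[324.3879326  208.13131031]
shift tool [-2.51270858 -0.03076409 17.45195054]
```

Request:
servo_tool(deltas=[[1,-2,0,3,0,1.2,0],[1,0,0,4,0,0,0],[1,0,0,3,0,0,0],[1,0,0,2,0,0,0],[1,0,0,1,0,0,0],[1,0,0,0,0,0,0],[1,0,0,0,0,0,0]])

```text
t: 24.35
eef_pos: [0.5582, -0.4046, 0.1273]
ee_rot: [-2.929, -0.063, -1.569]
force: [-9.1, -2.0, 16.3]
width: 0.01
gripper_force: 35.0
```

Request:
servo_tool(deltas=[[1,0,0,1.5,0,0,0],[1,0,0,0,0,0,0],[1,0,0,0,0,0,0]])

```text
t: 24.6
eef_pos: [0.5584, -0.4055, 0.1269]
ee_rot: [-2.928, -0.065, -1.569]
force: [-12.6, -3.4, 20.2]
width: 0.0101
gripper_force: 35.0
```

Request:
servo_tool(deltas=[[1,0,0,1.5,0,0,0],[1,0,0,0,0,0,0],[1,0,0,0,0,0,0]])

```text
t: 24.85
eef_pos: [0.5586, -0.4064, 0.1262]
ee_rot: [-2.928, -0.066, -1.569]
force: [-15.2, -5.4, 23.3]
width: 0.0098
gripper_force: 35.0
```

Request:
servo_tool(deltas=[[1,0,0,-3.5,0,0,0],[1,1,0,0,0,0,0],[1,1,0,0,0,0,0],[1,0,0,0,0,0,0]])

```text
t: 25.18
eef_pos: [0.5589, -0.4051, 0.1264]
ee_rot: [-2.929, -0.062, -1.568]
force: [-4.1, 1.7, 10.3]
width: 0.0098
gripper_force: 35.0
```

Request:
servo_tool(deltas=[[1,1,0,0.5,0,0,0],[1,1,0,0,0,0,0],[1,0,0,0,0,0,0]])

```text
t: 25.43
eef_pos: [0.559, -0.4068, 0.1257]
ee_rot: [-2.929, -0.061, -1.568]
force: [-4.4, 2.6, 8.7]
width: 0.0099
gripper_force: 35.0
```

Request:
servo_tool(deltas=[[1,1,0,0.5,0,0,0],[1,1,0,0,0,0,0],[1,0,0,0,0,0,0]])

```text
t: 25.68
eef_pos: [0.5592, -0.4085, 0.125]
ee_rot: [-2.929, -0.061, -1.568]
force: [-3.2, 3.2, 9.1]
width: 0.01
gripper_force: 35.0
```

Request:
servo_tool(deltas=[[1,1,0,0.5,0,0,0],[1,1,0,0.5,0,0,0],[1,1,0,0,0,0,0],[1,0,0,0,0,0,0]])

```text
t: 26.02
eef_pos: [0.5595, -0.4116, 0.124]
ee_rot: [-2.929, -0.061, -1.568]
force: [-2.4, 2.4, 6.9]
width: 0.0099
gripper_force: 35.0
```

```bash
python3 -c "
from h import *
s=arm.get_state(); f=grab('wrist','w10.png')
cv2.imwrite('pics/w10c.png',cv2.resize(f['color'][130:270,200:440,::-1],(800,467),interpolation=cv2.INTER_CUBIC))
"
```

```text
(no output)
```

View pics/w10c.png

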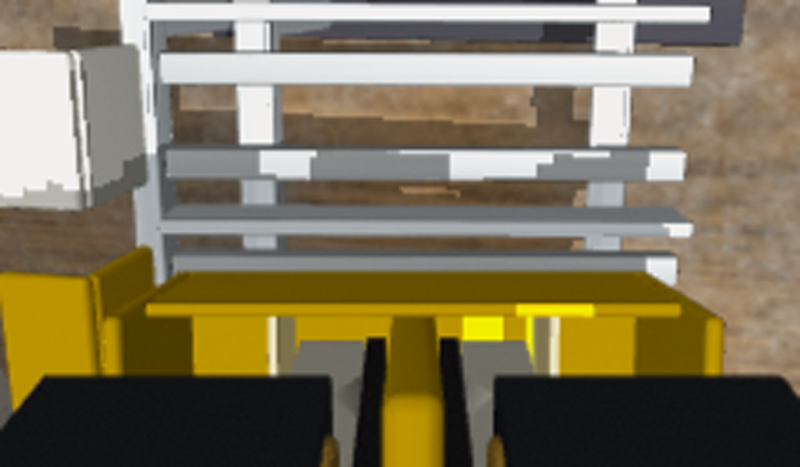

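Request:
servo_tool(deltas=[[1,0,0,-10,0,0,0],[1,0,0,-10,0,0,0],[1,0,0,0,0,0,0],[1,0,0,0,0,0,0],[1,0,0,0,0,0,0]])

```text
t: 26.48
eef_pos: [0.5548, -0.4106, 0.1435]
ee_rot: [-2.929, -0.062, -1.569]
force: [-0.8, 0.3, -2.7]
width: 0.0102
gripper_force: 35.0
```

```bash
cat > roll.py <<'E'
from h import *
s=arm.get_state(); f=grab('wrist','w11.png'); B=rot(s['ee_rot']); p=np.array(s['eef_pos'])
print(p,s['ee_rot'])
def model(d,yb=20,yt=20):
    out=[]
    for y,h in((yb,0),(yt,60)):
        v=R.from_euler('y',d,degrees=True).apply([y,0,82-h]) # tool frame from grasp point
        out.append(px(f,p+B@(np.array([0,0,-19])+v)/1000)[1].round(1))
    return out
for d in(-8,-6,-4,-2,0,2): print(d,model(d),model(d,17,19.5))
for n,lo,hi in(('w4.png',100,130),('w7.png',20,32),('w11.png',20,32)):
    v=cv2.imread('pics/'+n); c=cv2.cvtColor(v,cv2.COLOR_BGR2HSV)[:,:,2].astype(int)
    print(n,c[188:222,255].tolist(),c[188:222,310].tolist())
E
python3 roll.py
```

```text
[ 0.5548425  -0.41064204  0.14345619] [-2.92866921 -0.0615422  -1.56893177]
-8 [np.float64(199.6), np.float64(217.0)] [np.float64(203.0), np.float64(217.8)]
-6 [np.float64(196.5), np.float64(216.2)] [np.float64(199.9), np.float64(216.9)]
-4 [np.float64(193.4), np.float64(215.3)] [np.float64(196.8), np.float64(216.1)]
-2 [np.float64(190.3), np.float64(214.5)] [np.float64(193.7), np.float64(215.3)]
0 [np.float64(187.2), np.float64(213.8)] [np.float64(190.6), np.float64(214.5)]
2 [np.float64(184.1), np.float64(213.1)] [np.float64(187.6), np.float64(213.8)]
w4.png [85, 85, 85, 86, 112, 127, 121, 111, 113, 113, 112, 112, 114, 112, 113, 113, 112, 112, 113, 113, 113, 113, 122, 162, 174, 168, 107, 74, 71, 71, 71, 71, 71, 71] [56, 53, 55, 54, 108, 113, 112, 113, 112, 112, 114, 112, 113, 113, 113, 113, 113, 114, 114, 114, 113, 114, 120, 166, 174, 169, 148, 166, 170, 170, 169, 170, 170, 170]
w7.png [141, 138, 109, 91, 87, 89, 88, 88, 87, 116, 125, 111, 116, 118, 118, 118, 119, 119, 119, 118, 118, 120, 120, 120, 120, 162, 186, 188, 171, 95, 78, 79, 79, 79] [137, 135, 146, 112, 103, 101, 105, 104, 99, 116, 118, 118, 118, 117, 118, 118, 119, 118, 119, 120, 120, 120, 120, 120, 120, 160, 186, 187, 172, 185, 187, 187, 187, 186]
w11.png [112, 132, 174, 177, 175, 117, 91, 87, 88, 88, 88, 87, 90, 89, 89, 90, 87, 81, 83, 85, 87, 86, 83, 103, 88, 94, 101, 104, 103, 102, 102, 103, 112, 170] [111, 114, 171, 176, 172, 128, 94, 101, 101, 92, 84, 91, 134, 140, 137, 138, 137, 134, 132, 106, 105, 101, 100, 103, 103, 103, 103, 103, 103, 104, 103, 103, 109, 168]
```

Request:
servo_tool(deltas=[[1,0,0,0,0,0,0],[1,0,0,0,0,5,0],[1,0,0,0,0,5,0],[1,-4.6,0,-1,0,0,0],[1,0,0,0,0,0,0],[1,0,0,0,0,0,0],[1,0,0,0,0,0,0]], squeeze=60)

```text
t: 27.12
eef_pos: [0.5553, -0.4077, 0.1444]
ee_rot: [-2.923, -0.221, -1.606]
force: [-0.0, 0.5, -2.4]
width: 0.0095
gripper_force: 60.0
```

```bash
cat > fitroll.py <<'E'
from h import *
from scipy.optimize import least_squares
s=arm.get_state(); f=grab('wrist'); B=rot(s['ee_rot']); p=np.array(s['eef_pos'])
a=f['color'].astype(int); g=cv2.cvtColor(cv2.cvtColor(f['color'],cv2.COLOR_RGB2BGR),cv2.COLOR_BGR2HSV)
print(p.round(4),np.array(s['ee_rot']).round(3),s['force'])
hu=g[185:232,310]; print([(185+i,int(h[0]),int(h[2])) for i,h in enumerate(hu)])
# tray underside along -y edge, z axis of gravity-frame roll
n=want(1,-12); 
for d in(-10,-12,-14,-16):
    Q=B@R.from_euler('y',d,degrees=True).as_matrix(); G=p-B[:,2]*.019
    print(d,'rows',[px(f,G+Q@np.array(v)/1000)[1].round(1) for v in((17,0,82),(19.5,0,22))],'side-tilt vs lane deg',np.degrees(np.arcsin(Q[:,2]@n[:,0])).round(1),'bottom centre',(G+Q[:,2]*.082).round(4))
E
python3 fitroll.py
```

```text
[ 0.5553 -0.4077  0.1444] [-2.923 -0.221 -1.606] [-0.02973766  0.53667277 -2.38378268]
[(185, 100, 232), (186, 110, 232), (187, 90, 229), (188, 90, 224), (189, 96, 189), (190, 14, 136), (191, 15, 125), (192, 15, 137), (193, 17, 162), (194, 16, 111), (195, 16, 99), (196, 17, 95), (197, 15, 92), (198, 120, 92), (199, 105, 105), (200, 101, 166), (201, 103, 172), (202, 102, 172), (203, 30, 126), (204, 16, 86), (205, 15, 78), (206, 15, 97), (207, 17, 91), (208, 16, 87), (209, 15, 91), (210, 23, 73), (211, 23, 103), (212, 23, 101), (213, 23, 100), (214, 23, 101), (215, 23, 101), (216, 23, 100), (217, 23, 101), (218, 23, 101), (219, 23, 101), (220, 23, 104), (221, 24, 162), (222, 24, 178), (223, 24, 175), (224, 23, 151), (225, 24, 176), (226, 24, 180), (227, 24, 180), (228, 24, 180), (229, 24, 178), (230, 24, 178), (231, 24, 100)]
-10 rows [np.float64(206.4), np.float64(218.9)] side-tilt vs lane deg 3.0 bottom centre [ 0.5687 -0.4075  0.0825]
-12 rows [np.float64(209.5), np.float64(219.9)] side-tilt vs lane deg 1.0 bottom centre [ 0.5687 -0.4046  0.0824]
-14 rows [np.float64(212.7), np.float64(220.9)] side-tilt vs lane deg -1.0 bottom centre [ 0.5687 -0.4017  0.0824]
-16 rows [np.float64(215.9), np.float64(221.9)] side-tilt vs lane deg -3.0 bottom centre [ 0.5686 -0.3989  0.0825]
```

Request:
servo_tool(deltas=[[1,0.7,0,0,0,-3.9,0],[1,-1.5,0,10,0,0,0],[1,-1.2,0,8,0,0,0],[1,0,0,0,0,0,0],[1,0,0,0,0,0,0],[1,0,0,0,0,0,0]])

```text
t: 27.67
eef_pos: [0.5576, -0.408, 0.1255]
ee_rot: [-2.929, -0.156, -1.59]
force: [0.2, 0.2, -2.4]
width: 0.0097
gripper_force: 60.0
```

```bash
python3 fitroll.py
```

```text
[ 0.5576 -0.408   0.1255] [-2.929 -0.156 -1.59 ] [ 0.17190538  0.15079093 -2.36304946]
[(185, 96, 225), (186, 18, 151), (187, 15, 110), (188, 16, 104), (189, 16, 102), (190, 17, 101), (191, 17, 98), (192, 16, 92), (193, 17, 83), (194, 15, 86), (195, 90, 95), (196, 110, 101), (197, 105, 97), (198, 98, 160), (199, 103, 173), (200, 101, 169), (201, 100, 164), (202, 18, 98), (203, 17, 88), (204, 16, 88), (205, 17, 96), (206, 16, 98), (207, 16, 91), (208, 20, 76), (209, 90, 94), (210, 25, 121), (211, 23, 103), (212, 23, 99), (213, 23, 100), (214, 23, 103), (215, 23, 102), (216, 23, 102), (217, 23, 102), (218, 23, 101), (219, 23, 101), (220, 23, 106), (221, 24, 163), (222, 24, 179), (223, 24, 178), (224, 23, 151), (225, 24, 178), (226, 24, 181), (227, 24, 181), (228, 24, 180), (229, 24, 180), (230, 24, 181), (231, 23, 103)]
-10 rows [np.float64(206.3), np.float64(218.9)] side-tilt vs lane deg -0.8 bottom centre [ 0.5707 -0.4036  0.0637]
-12 rows [np.float64(209.5), np.float64(219.8)] side-tilt vs lane deg -2.8 bottom centre [ 0.5706 -0.4007  0.0637]
-14 rows [np.float64(212.7), np.float64(220.8)] side-tilt vs lane deg -4.8 bottom centre [ 0.5706 -0.3979  0.0639]
-16 rows [np.float64(215.9), np.float64(221.8)] side-tilt vs lane deg -6.8 bottom centre [ 0.5705 -0.395   0.0642]
```

Request:
servo_tool(deltas=[[1,-0.3,0,2,0,0,0],[1,-0.2,0,1.5,0,0,0],[1,0,0,0,0,0,0],[1,0,0,0,0,0,0]])

```text
t: 28.05
eef_pos: [0.5586, -0.4079, 0.1224]
ee_rot: [-2.928, -0.156, -1.59]
force: [0.3, 0.7, -1.7]
width: 0.0096
gripper_force: 60.0
```

Request:
servo_tool(deltas=[[1,-0.2,0,1.2,0,0,0],[1,0,0,0.5,0,0,0],[1,0,0,0,0,0,0],[1,0,0,0,0,0,0]])

```text
t: 28.38
eef_pos: [0.559, -0.4081, 0.1207]
ee_rot: [-2.928, -0.156, -1.591]
force: [-0.5, -0.5, -1.7]
width: 0.0094
gripper_force: 60.0
```

Past the rib height with no contact; it is in the lane.

Request:
servo_tool(deltas=[[1,-0.2,0,1.2,0,0,0],[1,0,0,0.5,0,0,0],[1,0,0,0,0,0,0],[1,0,0,0,0,0,0]])

```text
t: 28.72
eef_pos: [0.5594, -0.4082, 0.1192]
ee_rot: [-2.928, -0.156, -1.591]
force: [0.1, 0.4, -1.5]
width: 0.0098
gripper_force: 60.0
```

Request:
servo_tool(deltas=[[1,0,0,1,0,0,0],[1,0,0,0.5,0,0,0],[1,0,0,0,0,0,0],[1,0,0,0,0,0,0]])

```text
t: 29.05
eef_pos: [0.5595, -0.4083, 0.1192]
ee_rot: [-2.928, -0.156, -1.591]
force: [-5.7, 5.4, 9.7]
width: 0.0097
gripper_force: 60.0
```

Request:
servo_tool(deltas=[[1,0,0,-1,0,0,0],[0.4,0,0,0,0,0,0],[0.2,0,0,0,0,0,0],[0.2,0,0,0,0,0,0],[0.2,0,0,0,0,0,0],[0.2,0,0,-10,0,0,0],[0.2,0,0,-25,0,0,0],[0.2,0,0,-40,0,0,0],[0.2,0,0,-40,0,0,0],[0.2,0,0,-30,0,-4.5,0],[0.2,0,0,0,0,-4.4,0],[0.2,0,0,0,0,0,0],[0.2,0,0,0,0,0,0]], squeeze=50)

```text
t: 30.13
eef_pos: [0.5293, -0.3867, 0.2599]
ee_rot: [-2.929, -0.005, -1.56]
force: [-0.8, -1.1, -0.6]
width: 0.0351
gripper_force: 0.0
```

```bash
python3 -c "
from h import *
f=grab('wrist','w12.png'); s=arm.get_state(); print(s['t'],s['eef_pos'],s['ee_rot'])
C=lambda q:((px(f,q)-[140,0])*2).round(1)
print('yellow lane, fin top',C([.5728,-.4015,.0587]),C(lane('yellow',95,1)),'green',C(LANE['green']))
cv2.imwrite('pics/w12c.png',cv2.resize(f['color'][0:300,140:540,::-1],(800,600),interpolation=cv2.INTER_CUBIC))
plan(tub(-13.8,78,87.5),4.5,25,80)
"
```

```text
30.1833 [ 0.5287772  -0.38610649  0.25869156] [-2.93082813 -0.00448338 -1.55949312]
yellow lane, fin top [368.2 322.7] [368.  358.5] green [368.4 397.8]
turn [-37.1   0.2  -3.9] shift [-603.1  -70.1   76.2] after turn
```

View pics/w12c.png

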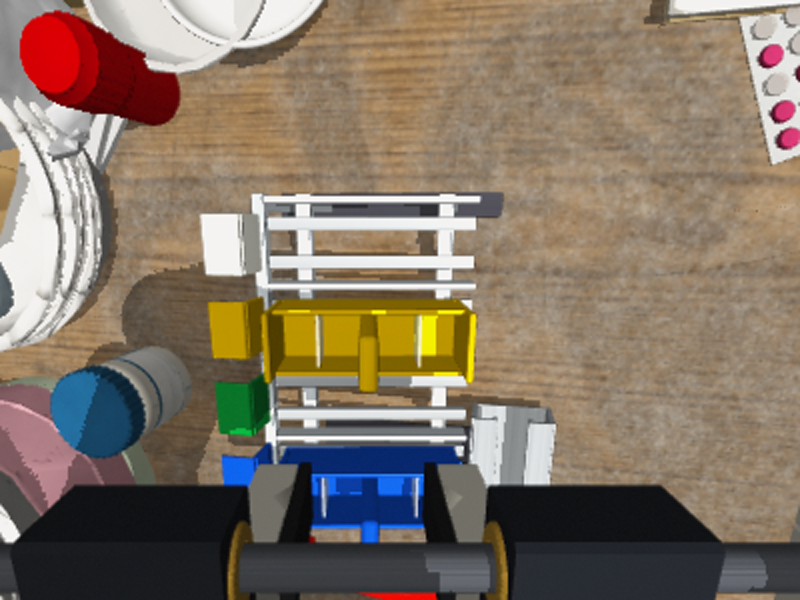

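Request:
servo_tool(deltas=[[0,0,0,-20,-6.2,0,-0.65],[0,0,0,0,-6.2,0,-0.65],[0,0,0,0,-6.2,0,-0.65],[0,0,0,0,-6.2,0,-0.65],[0,0,0,0,-6.2,0,-0.65],[0,0,0,0,-6.1,0,-0.65],[0,-38,-5,0,0,0,0],[0,-38,-5,0,0,0,0],[0,-38,-5,0,0,0,0],[0,-38,-5,0,0,0,0],[0,-38,-5,0,0,0,0],[0,-38,-5,0,0,0,0],[0,-38,-5,0,0,0,0],[0,-38,-5,8,0,0,0],[0,-38,-5,10,0,0,0],[0,-38,-5,12,0,0,0],[0,-38,-5,15,0,0,0],[0,-38,-5,15,0,0,0],[0,-38,-5,15,0,0,0],[0,-38,-5,15,0,0,0]])

```text
t: 31.85
eef_pos: [0.5065, 0.1486, 0.1677]
ee_rot: [2.704, 0.001, -1.491]
force: [1.8, 0.0, -0.2]
width: 0.0437
gripper_force: 0.0
```

Request:
servo_tool(deltas=[[0,-38,0,0,0,0,0],[0,-25,0,0,0,0,0],[0,0,0,0,0,0,0],[0,0,0,0,0,0,0],[0,0,0,0,0,0,0]])

```text
t: 32.27
eef_pos: [0.5022, 0.2096, 0.1686]
ee_rot: [2.704, 0.002, -1.49]
force: [0.4, -1.0, 0.1]
width: 0.0439
gripper_force: 0.0
```

```bash
python3 -c "
from h import *
s=arm.get_state(); print(s['t'],s['eef_pos'],s['ee_rot'])
plan(tub(-13.8,78,87.5),4.5,25,0)
f=grab('wrist','w13.png'); e=px(f,tub(-27.3,78,116.5))
a=cv2.cvtColor(cv2.imread('pics/w13.png'),cv2.COLOR_BGR2HSV); m=((a[:,:,0]>50)&(a[:,:,0]<80)&(a[:,:,1]>120)).astype(np.uint8)
print('exp',e)
for r in range(int(e[1])-30,int(e[1])+26,4):
    c=np.where(m[r,240:420])[0]+240
    if len(c): print(r,c[0],c[-1],len(c))
"
```

```text
32.2667 [0.50224306 0.20960922 0.16864182] [ 2.70363165e+00  1.71990399e-03 -1.49020394e+00]
turn [0.1 0.  0.1] shift [ -7.1 -13.7  83.2] after turn
exp [306.94798628 222.54109639]
192 285 372 85
196 255 372 108
200 255 372 109
204 256 371 107
208 256 371 107
212 256 371 109
216 257 371 109
220 257 371 115
224 301 370 17
228 301 370 16
232 301 312 12
236 301 312 12
240 303 310 8
```

Request:
servo_tool(deltas=[[0,-7,-13.5,0,0,0,0],[0,0,0,25,0,0,0],[0,0,0,25,0,0,0],[0,0,0,20,0,0,0],[0,0,0,13,0,0,0],[0,0,0,0,0,0,0],[0,0,0,0,0,0,0],[0,0,0,0,0,0,0],[1,0,0,0,0,0,0],[1,0,0,0,0,0,0],[1,0,0,0,0,0,0],[1,0,0,0,0,0,0],[1,0,0,0,0,0,0],[1,0,0,0,0,0,0]], squeeze=50)

```text
t: 33.48
eef_pos: [0.4797, 0.2155, 0.0885]
ee_rot: [2.705, 0.004, -1.491]
force: [1.8, 0.5, 1.1]
width: 0.0096
gripper_force: 50.4
```

```bash
python3 -c "
from h import *
plan(tub(0,78,98.5),4.5,0)"
```

```text
turn [25.   0.2  0.1] shift [  0.5  14.6 -10. ] after turn
```

Request:
servo_tool(deltas=[[1,0,3.2,-0.9,5,0,0],[1,0,3.1,-1.2,5,0,0],[1,0,3,-1.5,5,0,0],[1,0,2.8,-1.8,5,0,0],[1,0,2.7,-2,5,0,0],[1,0,0,0,0,0,0],[1,0,0,0,0,0,0]])

```text
t: 34.07
eef_pos: [0.4655, 0.2139, 0.0999]
ee_rot: [3.141, 0.004, -1.489]
force: [0.7, 0.1, -1.7]
width: 0.0098
gripper_force: 50.0
```

```bash
python3 -c "
from h import *
plan(tub(0,78,98.5),4.5,0)"
```

```text
turn [0.1 0.2 0.2] shift [0.  0.3 1.4] after turn
```

Request:
servo_tool(deltas=[[1,0,0,-1,0,0,0],[1,0,0,-10,0,0,0],[1,0,0,-15,0,0,0],[1,0,0,-25,0,0,0],[1,0,0,-30,0,0,0],[1,0,0,-35,0,0,0],[1,0,0,-35,0,0,0],[1,0,0,-35,0,0,0],[1,0,0,-10,0,0,3.5],[1,0,0,0,6,0,0],[1,0,0,0,6,0,0],[1,0,0,0,0,0,0]])

```text
t: 35.07
eef_pos: [0.4645, 0.2101, 0.293]
ee_rot: [-2.932, 0.0, -1.554]
force: [-0.7, -0.9, -2.3]
width: 0.0097
gripper_force: 50.0
```

```bash
sed -i '$!b' h.py; echo "LANE['green']=[.572,-.3491,.0587]" >> h.py; python3 -c "
from h import *
plan(lane('green',yaw=1),1,-12,80)"
```

```text
turn [-0.  0. -0.] shift [561.  -46.9 106.5] after turn
```

Request:
servo_tool(deltas=[[1,35,-3,0,0,0,0],[1,35,-3,0,0,0,0],[1,35,-3,0,0,0,0],[1,35,-3,0,0,0,0],[1,35,-3,0,0,0,0],[1,35,-3,0,0,0,0],[1,35,-3,0,0,0,0],[1,35,-3,0,0,0,0],[1,35,-3,0,0,0,0],[1,35,-3,0,0,0,0],[1,35,-3,0,0,0,0],[1,35,-3,0,0,0,0],[1,35,-3,0,0,0,0],[1,35,-3,0,0,0,0],[1,35,-3,0,0,0,0],[1,35,-2,0,0,0,0],[1,0,0,0,0,0,0],[1,0,0,0,0,0,0],[1,0,0,0,0,0,0]])

```text
t: 36.65
eef_pos: [0.5236, -0.3462, 0.3028]
ee_rot: [-2.934, 0.005, -1.554]
force: [-0.5, -0.3, -1.0]
width: 0.0095
gripper_force: 50.0
```

```bash
python3 -c "
from h import *
plan(lane('green',yaw=1),1,-12,0)"
```

```text
turn [ 0.1  0.3 -0.1] shift [  3.7   3.4 185.8] after turn
```

Descend to 20 mm above, then correct.

Request:
servo_tool(deltas=[[1,3.5,3,35,0,0.3,0],[1,0,0,35,0,0,0],[1,0,0,35,0,0,0],[1,0,0,35,0,0,0],[1,0,0,20,0,0,0],[1,0,0,6,0,0,0],[1,0,0,0,0,0,0],[1,0,0,0,0,0,0],[1,0,0,0,0,0,0]])

```text
t: 37.4
eef_pos: [0.5563, -0.3486, 0.1426]
ee_rot: [-2.93, -0.003, -1.553]
force: [-0.3, -1.0, -0.3]
width: 0.0099
gripper_force: 50.0
```

```bash
python3 -c "
from h import *
plan(lane('green',yaw=1),1,-12,0)
f=grab('wrist','w14.png')
v=cv2.cvtColor(cv2.imread('pics/w14.png'),cv2.COLOR_BGR2HSV)
for c in(255,310): print([(185+i,int(h[0]),int(h[2])) for i,h in enumerate(v[185:220,c])])
"
```

```text
turn [-0.1 -0.2  0.1] shift [ 0.7  2.1 22.3] after turn
[(185, 96, 87), (186, 98, 87), (187, 102, 89), (188, 96, 91), (189, 99, 95), (190, 69, 83), (191, 68, 77), (192, 68, 61), (193, 68, 68), (194, 69, 73), (195, 68, 75), (196, 69, 74), (197, 69, 74), (198, 69, 75), (199, 69, 74), (200, 69, 75), (201, 69, 75), (202, 68, 75), (203, 68, 75), (204, 68, 75), (205, 68, 75), (206, 68, 75), (207, 68, 74), (208, 68, 81), (209, 69, 109), (210, 69, 118), (211, 69, 113), (212, 68, 53), (213, 68, 45), (214, 67, 46), (215, 68, 45), (216, 67, 46), (217, 67, 48), (218, 68, 47), (219, 68, 47)]
[(185, 90, 142), (186, 98, 144), (187, 98, 141), (188, 105, 141), (189, 90, 141), (190, 68, 98), (191, 68, 77), (192, 69, 74), (193, 69, 74), (194, 69, 74), (195, 69, 74), (196, 69, 75), (197, 69, 75), (198, 68, 75), (199, 68, 74), (200, 68, 75), (201, 69, 76), (202, 68, 75), (203, 68, 75), (204, 68, 75), (205, 69, 76), (206, 68, 75), (207, 68, 75), (208, 68, 79), (209, 68, 111), (210, 68, 118), (211, 69, 114), (212, 69, 98), (213, 68, 113), (214, 68, 113), (215, 68, 114), (216, 68, 115), (217, 68, 114), (218, 69, 114), (219, 68, 113)]
```

Request:
servo_tool(deltas=[[1,-0.3,1.5,6,0,0,0],[1,0,0,6,0,0,0],[1,0,0,4,0,0,0],[1,0,0,0,0,0,0],[1,0,0,0,0,0,0]])

```text
t: 37.87
eef_pos: [0.5567, -0.3481, 0.1236]
ee_rot: [-2.934, -0.001, -1.554]
force: [-0.3, -0.2, -1.9]
width: 0.0098
gripper_force: 50.0
```

Request:
servo_tool(deltas=[[1,0,0,2,0,0,0],[1,0,0,1,0,0,0],[1,0,0,0,0,0,0],[1,0,0,0,0,0,0]])

```text
t: 38.2
eef_pos: [0.5576, -0.3483, 0.1213]
ee_rot: [-2.933, -0.002, -1.554]
force: [-0.1, -0.2, -0.5]
width: 0.0096
gripper_force: 50.0
```

Request:
servo_tool(deltas=[[1,0,0,1.2,0,0,0],[1,0,0,0.6,0,0,0],[1,0,0,0,0,0,0],[1,0,0,0,0,0,0]])

```text
t: 38.53
eef_pos: [0.5576, -0.3484, 0.1211]
ee_rot: [-2.932, -0.002, -1.553]
force: [-8.0, 2.4, 12.1]
width: 0.0097
gripper_force: 50.0
```

Request:
servo_tool(deltas=[[1,0,0,-1,0,0,0],[0.4,0,0,0,0,0,0],[0.2,0,0,0,0,0,0],[0.2,0,0,0,0,0,0],[0.2,0,0,0,0,0,0],[0.2,0,0,-10,0,0,0],[0.2,0,0,-25,0,0,0],[0.2,0,0,-40,0,0,0],[0.2,0,0,-40,0,0,0],[0.2,0,0,-40,-6,0,0],[0.2,0,0,0,-6,0,0],[0.2,-35,0,-20,0,0,0],[0.2,-35,0,-20,0,0,0],[-0.3,-35,0,-20,0,0,0],[-0.3,0,0,0,0,0,0],[-0.3,0,0,0,0,0,0]], squeeze=40)

```text
t: 39.87
eef_pos: [0.5247, -0.242, 0.3336]
ee_rot: [-3.137, -0.002, -1.551]
force: [-0.2, -0.4, -0.4]
width: 0.0498
gripper_force: 0.0
```

```bash
python3 -c "
from h import *
f=grab('wrist','w15.png'); s=arm.get_state(); print(s['t'],s['eef_pos'],s['ee_rot'],f['position'],f['orientation'])
find(f,['keeper','keeper_grip','keeper_tip','slot'])
cv2.imwrite('pics/w15c.png',cv2.resize(f['color'][0:300,140:540,::-1],(800,600),interpolation=cv2.INTER_CUBIC))
for c in('scene','side'):
    f=grab(c,c+'1.png'); find(f,['keeper','keeper_grip','keeper_tip'])
"
```

```text
39.9167 [ 0.52409153 -0.24272286  0.33222077] [-3.13888003e+00 -1.41535793e-03 -1.55183513e+00] [ 0.5261207  -0.3259195   0.49277688] [ 2.83109767  0.00500539 -3.12181819]
keeper 0.97 [ 0.524 -0.17   0.029] [324. 199.]
keeper_grip 0.87 [ 0.519 -0.171  0.029] [327. 199.]
keeper_tip 0.98 [ 0.521 -0.17   0.026] [326. 199.]
keeper_tip 0.31 [ 0.565 -0.398  0.083] [297.  49.]
slot 0.78 [ 0.611 -0.373  0.07 ] [265.  70.]
keeper 0.7 [ 0.554 -0.293  0.088] [373. 237.]
keeper 0.55 [ 0.505 -0.168  0.023] [334. 237.]
keeper_grip 0.9 [ 0.508 -0.164  0.03 ] [334. 234.]
keeper_grip 0.54 [ 0.558 -0.289  0.097] [373. 234.]
keeper_tip 0.89 [ 0.504 -0.167  0.028] [334. 236.]
keeper 0.98 [ 0.54  -0.168  0.027] [285. 208.]
keeper_grip 0.91 [ 0.534 -0.164  0.028] [286. 206.]
keeper_grip 0.65 [ 0.567 -0.345  0.099] [233. 196.]
keeper_grip 0.65 [ 0.612 -0.336  0.053] [234. 214.]
keeper_tip 0.83 [ 0.536 -0.164  0.026] [287. 207.]
```

View pics/w15c.png

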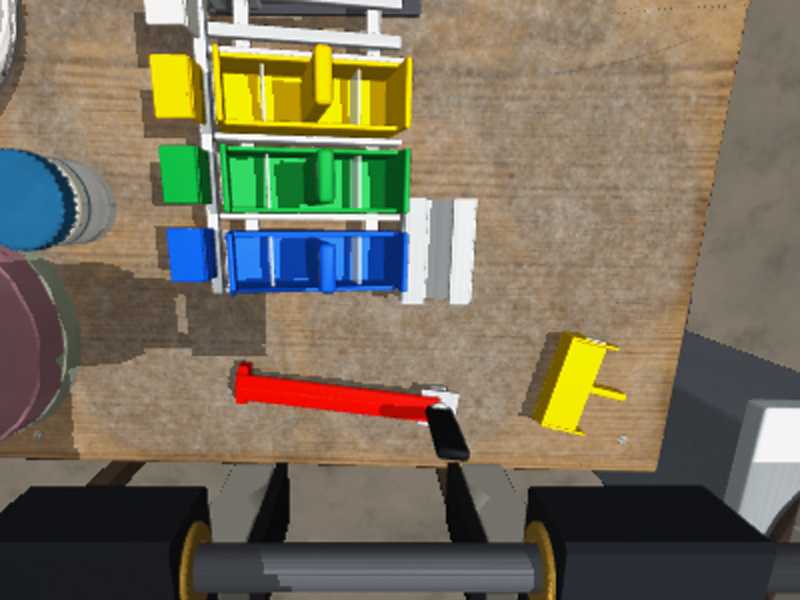

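```bash
cat > kp.py <<'E'
from h import *
def keeper(n='w15.png',f=None):
    if f is None: f=grab('wrist',n)
    a=cv2.cvtColor(cv2.cvtColor(f['color'],cv2.COLOR_RGB2BGR),cv2.COLOR_BGR2HSV)
    red=((a[:,:,0]<6)|(a[:,:,0]>174))&(a[:,:,1]>180)&(a[:,:,2]>120)
    red=red.astype(np.uint8); n_,lab,st,ce=cv2.connectedComponentsWithStats(red); i=1+np.argmax(st[1:,4])
    ys,xs=np.where(lab==i); P=np.array([ray(f,x,y,.027)[:2] for x,y in zip(xs,ys)])
    c=P.mean(0); w_,V=np.linalg.eigh(np.cov(P.T)); d=V[:,1]; pr=(P-c)@d
    print('bar centre',c.round(4),'dir',d.round(3),'deg',np.degrees(np.arctan2(d[1],d[0])).round(1),'ends',(c+d*pr.min()).round(4),(c+d*pr.max()).round(4),'size',st[i])
    return f,a
if __name__=='__main__':
    f,a=keeper(); s=arm.get_state(); print(s['q'])
    blk=((a[:,:,2]<60)).astype(np.uint8); blk[235:]=0; blk[:190]=0; blk[:,:340]=0; blk[:,400:]=0
    ys,xs=np.where(blk); print('black',xs.min(),xs.max(),ys.min(),ys.max())
    for r in range(198,234,3):
        c=np.where(blk[r])[0]; print(r,(c.min(),c.max()) if len(c) else None,end=' ')
    g=lambda u,v,z: ray(f,140+u/2,v/2,z)[:2].round(4)
    print('\nslot',g(428,199,.052),g(453,199,.052),g(425,303,.052),g(449,303,.052))
    print('top',g(454,449,.121),'shoulder',g(441,405,.02))
E
python3 kp.py
```

```text
bar centre [ 0.5591 -0.1713] dir [-0.994  0.107] deg 173.8 ends [ 0.6423 -0.1802] [ 0.4633 -0.1609] size [ 256  184  103   28 1301]
[-9.59199161e-02  1.47942914e-01 -3.63391347e-02  1.11927535e-03
 -1.38549748e+00  1.12848314e-01]
black 352 375 205 234
198 None 201 None 204 None 207 (np.int64(352), np.int64(364)) 210 (np.int64(353), np.int64(366)) 213 (np.int64(354), np.int64(367)) 216 (np.int64(355), np.int64(368)) 219 (np.int64(355), np.int64(370)) 222 (np.int64(356), np.int64(371)) 225 (np.int64(357), np.int64(372)) 228 (np.int64(358), np.int64(373)) 231 (np.int64(367), np.int64(373)) 
slot [ 0.4805 -0.3385] [ 0.4618 -0.3388] [ 0.479  -0.2608] [ 0.46   -0.2611]
top [ 0.4602 -0.166 ] shoulder [ 0.4567 -0.1646]
```

```bash
cat > kfit.py <<'E'
from h import *
from scipy.optimize import minimize
def hfit(f,mask,x0,z0=0.,yaw=-6.2):
    def iou(p,ret=False):
        c,s_=np.cos(np.radians(p[2])),np.sin(np.radians(p[2])); pts=[]
        for x in(-12,12):
            for y in(-5,5):
                for z in(29,121): pts.append(px(f,[p[0]+(c*x-s_*y)/1000,p[1]+(s_*x+c*y)/1000,z0+z/1000]))
        m=np.zeros((1600,2560),np.uint8); cv2.fillConvexPoly(m,cv2.convexHull((np.array(pts)*4).astype(np.int32)),1)
        m=cv2.resize(m.astype(np.float32),(640,400),interpolation=cv2.INTER_AREA)
        return -np.minimum(m,mask).sum()/np.maximum(m,mask).sum()
    r=minimize(iou,[x0[0],x0[1],yaw],method='Nelder-Mead',options=dict(initial_simplex=[[x0[0],x0[1],yaw],[x0[0]+.006,x0[1],yaw],[x0[0],x0[1]+.006,yaw],[x0[0],x0[1],yaw+6]],xatol=1e-4,fatol=1e-4)); return r.x,-r.fun
if __name__=='__main__':
    f=grab('wrist'); a=cv2.cvtColor(f['color'],cv2.COLOR_RGB2HSV)
    m=((a[:,:,2]<60)).astype(np.float32); m[231:]=0; m[:200]=0; m[:,:345]=0; m[:,380:]=0
    print(hfit(f,m,[.463,-.163]))
    plan([.463,-.163,.2],86,0)
E
python3 kfit.py
```

```text
(array([ 0.46150867, -0.16045135, -1.71529948]), np.float64(0.7975590229034424))
turn [  0.   -0.1 -85. ] shift [-66.4 -76.  131.1] after turn
```

Request:
servo_tool(deltas=[[-0.1,0,0,0,0,0,-7.1],[-0.1,0,0,0,0,0,-7.1],[-0.1,0,0,0,0,0,-7.1],[-0.1,0,0,0,0,0,-7.1],[-0.1,0,0,0,0,0,-7.1],[-0.1,0,0,0,0,0,-7.1],[-0.1,0,0,0,0,0,-7.1],[-0.1,0,0,0,0,0,-7.1],[-0.1,0,0,0,0,0,-7.1],[-0.1,0,0,0,0,0,-7.1],[-0.1,0,0,0,0,0,-7.1],[-0.1,0,0,0,0,0,-7],[-0.1,-22,-25,27,0,0,0],[-0.1,-22,-25,27,0,0,0],[-0.1,-22,-26,27,0,0,0],[-0.1,0,0,0,0,0,0],[-0.1,0,0,0,0,0,0],[-0.1,0,0,0,0,0,0]], squeeze=60)

```text
t: 42.12
eef_pos: [0.4661, -0.1658, 0.2535]
ee_rot: [3.14, -0.003, -0.067]
force: [0.2, 1.0, 0.9]
width: 0.0479
gripper_force: 0.0
```

Run:
```python
from h import *
from kfit import hfit
from kp import keeper
f=grab('wrist','w16.png'); s=arm.get_state(); print(s['t'],s['eef_pos'],s['ee_rot'],s['q'],f['position'])
keeper(f=f)
g=lambda p: px(f,p).round()
print('handle top/bottom px',g([.462,-.161,.121]),g([.462,-.161,.03]),g([.462,-.161,.007]))
```

```text
42.1667 [ 0.46662324 -0.16602002  0.25381261] [ 3.14014206 -0.00341606 -0.06777105] [ 0.05737554  0.03836446 -0.33353267  0.00200505 -1.1956916   1.44491565] [ 0.55005524 -0.17127553  0.41283698]
bar centre [ 0.5643 -0.1702] dir [-0.994  0.106] deg 173.9 ends [ 0.6422 -0.1785] [ 0.4627 -0.1594] size [ 309   28   29  145 2582]
handle top/bottom px [319. 191.] [320. 173.] [320. 169.]
```

View pics/w16.png

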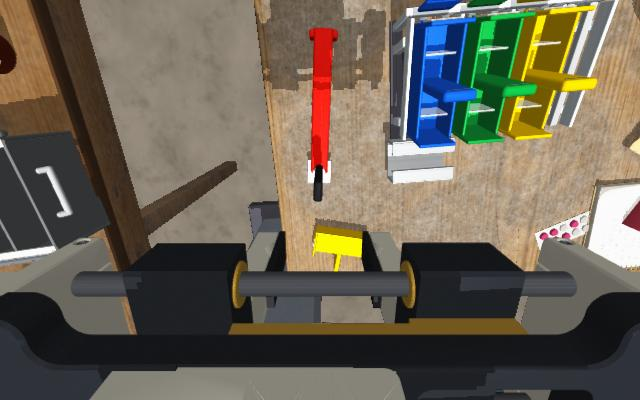

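Run:
```python
from h import *
import cv2
from kfit import hfit
f=grab('wrist','w16.png'); a=cv2.cvtColor(f['color'],cv2.COLOR_RGB2HSV)
m=(a[:,:,2]<75)&(a[:,:,1]<120)
for r in range(164,206,3):
    c=np.where(m[r,300:340])[0]+300; print(r,(int(c.min()),int(c.max()),len(c)) if len(c) else None,end=' ')
M=m.astype(np.float32).copy(); M[:165]=0; M[206:]=0; M[:,:305]=0; M[:,335:]=0
print(hfit(f,M,[.463,-.161]))
plan([.464,-.1605,.086],84.5,0)
```

```text
164 None 167 (316, 321, 6) 170 (315, 321, 7) 173 (315, 321, 7) 176 (315, 321, 7) 179 (314, 321, 8) 182 (314, 321, 8) 185 (314, 321, 8) 188 (314, 321, 8) 191 (314, 321, 8) 194 (313, 321, 9) 197 (313, 321, 9) 200 (314, 320, 7) 203 None (array([ 0.46103707, -0.15977725, -5.77135381]), np.float64(0.8217914700508118))
turn [ 0.1 -0.2  1.6] shift [ -3.3  -5.4 167.8] after turn
```

Request:
servo_tool(deltas=[[-0.1,-4,-6,0,0,0,2],[-0.1,0,0,35,0,0,0],[-0.1,0,0,35,0,0,0],[-0.1,0,0,35,0,0,0],[-0.1,0,0,35,0,0,0],[-0.1,0,0,20,0,0,0],[-0.1,0,0,7,0,0,0],[-0.1,0,0,0,0,0,0],[-0.1,0,0,0,0,0,0]])

```text
t: 42.97
eef_pos: [0.4633, -0.1602, 0.0865]
ee_rot: [3.14, -0.002, -0.103]
force: [0.4, -0.1, 0.3]
width: 0.0484
gripper_force: 0.0
```

Run:
```python
from h import *
s=arm.get_state(); print(s['t'],s['force'])
plan([.4625,-.160,.086],84,0)
```

```text
42.9667 [ 0.35526039 -0.13395677  0.31801521]
turn [ 0.1 -0.1  0.1] shift [-0.8 -0.1  0.5] after turn
```

Close gently, then lift a little and check.

Request:
servo_tool(deltas=[[1,0,0,0,0,0,0],[1,0,0,0,0,0,0],[1,0,0,0,0,0,0],[1,0,0,0,0,0,0],[1,0,0,0,0,0,0],[1,0,0,0,0,0,0],[1,0,0,0,0,0,0]])

```text
t: 43.55
eef_pos: [0.462, -0.1597, 0.0858]
ee_rot: [3.141, -0.001, -0.103]
force: [-0.0, 0.5, 2.1]
width: 0.0098
gripper_force: 60.0
```

Request:
servo_tool(deltas=[[1,0,0,-20,0,0,0],[1,0,0,-30,0,0,0],[1,0,0,-35,0,0,0],[1,0,0,-35,0,0,0],[1,0,0,-35,0,0,0],[1,0,0,-25,0,0,0],[1,0,0,0,0,0,0],[1,0,0,0,0,0,0]])

```text
t: 44.22
eef_pos: [0.4623, -0.1594, 0.2668]
ee_rot: [3.141, -0.004, -0.103]
force: [-0.2, -0.1, -1.7]
width: 0.0094
gripper_force: 60.0
```

Run:
```python
from h import *
from kp import keeper
s=arm.get_state(); print(s['t'],s['eef_pos'],s['ee_rot'],s['force'],s['moment'],s['q'])
f=grab('wrist','w17.png'); a=cv2.cvtColor(f['color'],cv2.COLOR_RGB2HSV)
red=((a[:,:,0]<6)|(a[:,:,0]>174))&(a[:,:,1]>180)&(a[:,:,2]>100)
n,l,st,ce=cv2.connectedComponentsWithStats(red.astype(np.uint8)); i=1+np.argmax(st[1:,4]); print(st[i],ce[i])
for r in range(st[i][1],st[i][1]+st[i][3],12):
    c=np.where(l[r]==i)[0]; print(r,c.min(),c.max(),end=' | ')
# expected: keeper level, origin = grasp -105
p=np.array(s['eef_pos']); B=rot(s['ee_rot'])
for x,y,z in((177,12,27),(177,-12,27),(177,12,10),(30,12,27),(30,-12,27)):
    print((x,y,z),px(f,p+B@np.array([x,-y,-19+105-z])/1000).round(1))
```

```text
44.2167 [ 0.462261   -0.15936596  0.26678484] [ 3.14127528 -0.00412007 -0.10314349] [-0.21739954 -0.12412592 -1.7017067 ] [-0.07514487  0.14375366 -0.02786196] [ 7.19605552e-02  1.88505153e-02 -3.23584480e-01  1.09535464e-03
 -1.22435974e+00  1.39532176e+00]
[ 306    0   35  212 6415] [323.14232268  97.78908807]
0 306 340 | 12 307 340 | 24 307 340 | 36 307 339 | 48 307 339 | 60 307 339 | 72 307 339 | 84 307 339 | 96 308 338 | 108 308 338 | 120 308 338 | 132 309 338 | 144 309 338 | 156 309 337 | 168 309 337 | 180 309 337 | 192 310 336 | 204 310 336 | (177, 12, 27) [304.2 -44.3]
(177, -12, 27) [341.3 -44.3]
(177, 12, 10) [305.8 -31.9]
(30, 12, 27) [308.2 176.8]
(30, -12, 27) [337.8 176.8]
```

Run:
```python
from h import *
f=arm.grab_frame('wrist'); img=f['color'].astype(int); s=arm.get_state()
p=np.array(s['eef_pos']); B=rot(s['ee_rot'])
K=lambda x,y,z: px(f,p+B@np.array([x,-y,86-z])/1000).round(1)
for z in(15,20,27): print(z,[K(x,y,z).tolist() for x in(-17,17) for y in(-17,17)])
print('handle top',[K(x,y,121).tolist() for x in(-12,12) for y in(-5,5)])
for c in(303,305,306,323,341,343,345):
    print(c,[(r,*img[r,c]) for r in range(176,252,3)])
```

```text
15 [[341.9, 224.3], [304.4, 224.4], [342.7, 188.4], [303.6, 188.4]]
20 [[342.3, 226.6], [304.0, 226.7], [343.1, 190.0], [303.2, 190.0]]
27 [[342.8, 230.0], [303.5, 230.0], [343.7, 192.4], [302.6, 192.5]]
handle top [[332.5, 295.8], [313.8, 295.8], [332.9, 256.2], [313.3, 256.2]]
303 [(176, np.int64(176), np.int64(156), np.int64(133)), (179, np.int64(178), np.int64(158), np.int64(136)), (182, np.int64(181), np.int64(159), np.int64(132)), (185, np.int64(189), np.int64(162), np.int64(129)), (188, np.int64(185), np.int64(162), np.int64(134)), (191, np.int64(165), np.int64(155), np.int64(142)), (194, np.int64(162), np.int64(149), np.int64(135)), (197, np.int64(186), np.int64(165), np.int64(143)), (200, np.int64(195), np.int64(170), np.int64(143)), (203, np.int64(206), np.int64(183), np.int64(157)), (206, np.int64(211), np.int64(186), np.int64(154)), (209, np.int64(198), np.int64(172), np.int64(136)), (212, np.int64(213), np.int64(186), np.int64(154)), (215, np.int64(203), np.int64(174), np.int64(143)), (218, np.int64(190), np.int64(155), np.int64(116)), (221, np.int64(196), np.int64(165),
[... 7875 characters left out ...]
84), np.int64(161), np.int64(131)), (215, np.int64(121), np.int64(108), np.int64(91)), (218, np.int64(111), np.int64(92), np.int64(71)), (221, np.int64(119), np.int64(97), np.int64(55)), (224, np.int64(153), np.int64(120), np.int64(0)), (227, np.int64(154), np.int64(121), np.int64(0)), (230, np.int64(253), np.int64(252), np.int64(0)), (233, np.int64(135), np.int64(132), np.int64(121)), (236, np.int64(136), np.int64(134), np.int64(123)), (239, np.int64(137), np.int64(134), np.int64(123)), (242, np.int64(137), np.int64(134), np.int64(122)), (245, np.int64(136), np.int64(134), np.int64(123)), (248, np.int64(143), np.int64(140), np.int64(129)), (251, np.int64(136), np.int64(134), np.int64(122))]
```

Request:
servo_tool(deltas=[[1,0,0,-30,0,0,0],[1,0,0,0,0,0,6.9],[1,0,0,0,0,0,6.9],[1,0,0,0,0,0,6.9],[1,0,0,0,0,0,6.9],[1,0,0,0,0,0,6.9],[1,0,0,0,0,0,6.9],[1,0,0,0,0,0,6.9],[1,0,0,0,0,0,6.9],[1,0,0,0,0,0,6.9],[1,0,0,0,0,0,6.9],[1,0,0,0,0,0,6.9],[1,0,0,0,0,0,6.9],[1,0,0,0,0,0,6.9],[1,0,0,0,0,0,6.9],[1,0,0,0,0,0,6.9],[1,0,0,0,0,0,6.9],[1,0,0,0,0,0,6.9],[1,0,0,0,0,0,6.9],[1,0,0,0,0,0,6.9]])

```text
t: 45.98
eef_pos: [0.461, -0.1594, 0.2936]
ee_rot: [3.141, -0.003, -2.397]
force: [-0.3, -0.1, -1.4]
width: 0.0094
gripper_force: 60.0
```

Request:
servo_tool(deltas=[[1,0,0,0,0,0,7],[1,0,0,0,0,0,7],[1,0,0,0,0,0,7],[1,0,0,0,0,0,7],[1,0,0,0,0,0,7],[1,0,0,0,0,0,7],[1,-2,-28,0,0,0,0],[1,-2,-28,0,0,0,0],[1,-2,-28,0,0,0,0],[1,-2,-28,0,0,0,0],[1,-1,-28,0,0,0,0],[1,0,0,0,0,0,0],[1,0,0,0,0,0,0],[1,0,0,0,0,0,0]])

```text
t: 47.15
eef_pos: [0.4725, -0.2991, 0.294]
ee_rot: [-3.141, -0.002, -3.125]
force: [0.1, 0.1, -1.6]
width: 0.0098
gripper_force: 60.0
```

Run:
```python
from h import *
s=arm.get_state(); print(s['t'],s['force'],s['q'])
plan([.471,-.30,.17],-89,0)
```

```text
47.15 [ 0.09084203  0.12208611 -1.60722693] [-2.13902309e-01  1.31573930e-01 -1.37453470e-01  5.64127447e-04
 -1.30358454e+00 -1.34063450e+00]
turn [-0.  -0.1 -0.1] shift [  1.5  -0.9 124. ] after turn
```

Request:
servo_tool(deltas=[[1,1.5,-1,30,0,0,0],[1,0,0,30,0,0,0],[1,0,0,30,0,0,0],[1,0,0,30,0,0,0],[1,0,0,10,0,0,0],[1,0,0,0,0,0,0],[1,0,0,0,0,0,0],[1,0,0,0,0,0,0]])

```text
t: 47.82
eef_pos: [0.4731, -0.3007, 0.1678]
ee_rot: [-3.139, 0.004, -3.123]
force: [-0.5, -0.7, -0.5]
width: 0.0096
gripper_force: 60.0
```

```bash
cat > sl.py <<'E'
from h import *
f=grab('wrist','w18.png'); s=arm.get_state(); print(s['eef_pos'],s['ee_rot'],f['position'])
p=np.array(s['eef_pos']); B=rot(s['ee_rot'])
P=lambda x,y,z=.052: px(f,[x,y,z]).round(1)
print('exp slot corners',[P(x,y).tolist() for x in(.461,.481) for y in(-.34,-.26)],'outer edges x',P(.447,-.27),P(.495,-.27))
g=cv2.cvtColor(f['color'],cv2.COLOR_RGB2GRAY).astype(int)
for y in(-.333,-.327,-.273,-.267):
    a,b=P(.44,y),P(.50,y); n=61
    q=[(a+(b-a)*i/(n-1)) for i in range(n)]
    print(y,[int(g[int(round(v)),int(round(u))]) if 0<=v<400 else -1 for u,v in q])  # x=.440.. .500 in 1mm
for x in(.466,.471,.476):
    print(x,[int(g[tuple(int(round(t)) for t in P(x,y)[::-1])]) for y in np.arange(-.352,-.247,.002)])
E
python3 sl.py
```

```text
[ 0.47311713 -0.30074786  0.16790288] [-3.1390581   0.00404806 -3.12354895] [ 0.38895877 -0.30197305  0.32655095]
exp slot corners [[285.9, 178.1], [364.1, 179.5], [286.4, 196.7], [362.9, 198.0]] outer edges x [355.  165.9] [352.6 210.4]
-0.333 [110, 109, 112, 110, 112, 129, 129, 214, 159, 210, 210, 211, 212, 216, 216, 214, 216, 217, 217, 217, 217, 215, 207, 206, 212, 140, 137, 138, 139, 140, 208, 216, 219, 222, 220, 220, 216, 211, 212, 214, 215, 215, 192, 125, 109, 199, 208, 210, 214, 214, 218, 215, 215, 217, 217, 216, 215, 207, 206, 192, 205]
-0.327 [110, 109, 111, 110, 112, 102, 211, 160, 160, 209, 210, 211, 213, 218, 218, 214, 216, 218, 217, 217, 216, 209, 209, 206, 214, 141, 137, 139, 140, 140, 208, 216, 219, 222, 220, 215, 215, 210, 211, 214, 214, 215, 193, 125, 107, 197, 208, 211, 214, 219, 219, 214, 216, 216, 217, 219, 215, 207, 206, 206, 211]
-0.273 [110, 110, 109, 110, 110, 214, 219, 219, 184, 212, 217, 217, 219, 222, 215, 216, 219, 220, 223, 223, 217, 217, 210, 212, 156, 143, 142, 141, 142, 141, 212, 222, 222, 220, 220, 220, 215, 212, 216, 219, 220, 215, 130, 113, 202, 214
[... 460 characters left out ...]
 138, 138, 138, 138, 137, 89, 73, 82, 81, 81, 82, 80, 80, 81, 81, 79, 81, 81, 75, 69, 95, 139, 138, 139, 140, 141, 140, 141, 140, 141, 141, 142, 133, 136, 130, 125, 139, 130, 118, 117]
0.471 [126, 127, 143, 136, 116, 126, 137, 139, 131, 222, 219, 219, 219, 218, 219, 219, 219, 219, 127, 73, 80, 80, 79, 80, 80, 81, 79, 80, 80, 79, 80, 79, 67, 146, 222, 221, 222, 222, 220, 221, 222, 222, 222, 223, 220, 126, 138, 137, 128, 133, 126, 125, 130]
0.476 [114, 136, 140, 136, 113, 114, 139, 139, 117, 186, 209, 209, 210, 210, 210, 207, 218, 218, 124, 71, 79, 79, 79, 80, 79, 80, 79, 80, 80, 78, 79, 79, 68, 141, 216, 218, 212, 212, 212, 212, 212, 212, 214, 213, 214, 125, 129, 127, 124, 141, 133, 134, 128]
```

Request:
servo_tool(deltas=[[1,0,0.5,15,0,0,0],[1,0,0,12,0,0,0],[1,0,0,4,0,0,0],[1,0,0,0,0,0,0],[1,0,0,0,0,0,0],[1,0,0,0,0,0,0]])

```text
t: 48.37
eef_pos: [0.4726, -0.3004, 0.136]
ee_rot: [-3.14, 0.003, -3.124]
force: [0.9, 0.2, -1.3]
width: 0.0093
gripper_force: 60.0
```

Request:
servo_tool(deltas=[[1,0,0,3,0,0,0],[1,0,0,2,0,0,0],[1,0,0,0,0,0,0],[1,0,0,0,0,0,0]])

```text
t: 48.7
eef_pos: [0.4717, -0.3, 0.1297]
ee_rot: [-3.14, 0.001, -3.124]
force: [0.3, 0.1, -1.1]
width: 0.0096
gripper_force: 60.0
```

Request:
servo_tool(deltas=[[1,-1,0,2,0,0,0],[1,0,0,2,0,0,0],[1,0,0,1,0,0,0],[1,0,0,0,0,0,0],[1,0,0,0,0,0,0]])

```text
t: 49.12
eef_pos: [0.4728, -0.3, 0.1246]
ee_rot: [-3.14, 0.001, -3.124]
force: [-0.8, 1.0, -1.2]
width: 0.0098
gripper_force: 60.0
```

Request:
servo_tool(deltas=[[1,0,0,1,0,0,0],[1,0,0,0,0,0,0],[1,0,0,0,0,0,0]])

```text
t: 49.37
eef_pos: [0.4728, -0.3, 0.1238]
ee_rot: [-3.14, 0.001, -3.124]
force: [-0.3, 0.7, -1.3]
width: 0.0099
gripper_force: 60.0
```

Request:
servo_tool(deltas=[[1,0,0,0.8,0,0,0],[1,0,0,0,0,0,0],[1,0,0,0,0,0,0]])

```text
t: 49.62
eef_pos: [0.4728, -0.3, 0.123]
ee_rot: [-3.14, 0.001, -3.124]
force: [0.2, -0.1, -1.2]
width: 0.0097
gripper_force: 60.0
```

Request:
servo_tool(deltas=[[1,0,0,0.8,0,0,0],[1,0,0,0,0,0,0],[1,0,0,0,0,0,0]])

```text
t: 49.87
eef_pos: [0.473, -0.3001, 0.1228]
ee_rot: [-3.14, 0.001, -3.124]
force: [-0.8, 1.2, 5.7]
width: 0.0098
gripper_force: 60.0
```

Request:
servo_tool(deltas=[[1,0,0,-0.8,0,0,-3],[1,0,0,0,0,0,-5],[1,0,0,0,0,0,-5],[1,0,0,0,0,0,-5],[1,0,0,0,0,0,-5],[1,0,0,0,0,0,-5],[1,0,0,0,0,0,-5],[1,0,0,0,0,0,0]])

```text
t: 50.53
eef_pos: [0.4729, -0.3, 0.1229]
ee_rot: [-3.14, 0.0, -2.544]
force: [-0.4, -0.8, -0.4]
width: 0.0096
gripper_force: 60.0
```

Request:
servo_tool(deltas=[[1,0,0,0,0,0,-6],[1,0,0,0,0,0,-6],[1,0,0,0,0,0,-6],[1,0,0,0,0,0,-6],[1,0,0,0,0,0,-6],[1,0,0,0,0,0,-6],[1,0,0,0,0,0,-6],[1,0,0,0,0,0,-6],[1,0,0,0,0,0,-6],[1,0,0,0,0,0,-3],[1,0,0,0,0,0,0],[1,0,0,0,0,0,0],[1,0,0,0,0,0,0]])

```text
t: 51.62
eef_pos: [0.4728, -0.3, 0.1229]
ee_rot: [-3.141, -0.001, -1.557]
force: [0.9, 0.5, -0.9]
width: 0.0097
gripper_force: 60.0
```

Request:
servo_tool(deltas=[[1,0,0,0.4,0,0,0],[1,0,0,0,0,0,0],[0.6,0,0,0,0,0,0],[0.4,0,0,0,0,0,0],[0.4,0,0,0,0,0,0],[0.4,0,0,0,0,0,0],[0.4,0,0,-10,0,0,0],[0.4,0,0,-25,0,0,0],[0.4,0,0,-40,0,0,0],[0.4,0,0,-40,0,0,0],[0.4,-35,0,-40,0,0,0],[0.4,-35,0,-40,0,0,0],[0.4,0,0,0,0,0,0],[0.4,0,0,0,0,0,0]])

```text
t: 52.78
eef_pos: [0.4726, -0.2442, 0.3036]
ee_rot: [-3.135, -0.002, -1.552]
force: [0.8, 0.2, 0.1]
width: 0.026
gripper_force: 0.0
```

Run:
```python
from h import *
from kp import keeper
s=arm.get_state(); print(s['t'],s['eef_pos'])
def red(f):
    a=cv2.cvtColor(f['color'],cv2.COLOR_RGB2HSV)
    r=((a[:,:,0]<6)|(a[:,:,0]>174))&(a[:,:,1]>180)&(a[:,:,2]>100)
    n,l,st,ce=cv2.connectedComponentsWithStats(r.astype(np.uint8))
    for i in 1+np.argsort(-st[1:,4])[:3]:
        ys,xs=np.where(l==i); P=np.array([ray(f,x,y,.064)[:2] for x,y in zip(xs,ys)]); c=P.mean(0); w_,V=np.linalg.eigh(np.cov(P.T)); d=V[:,1]; pr=(P-c)@d
        print(st[i],'ends',(c+d*pr.min()).round(3),(c+d*pr.max()).round(3),'deg',np.degrees(np.arctan2(d[1],d[0])).round(1))
def trays(f):
    a=cv2.cvtColor(f['color'],cv2.COLOR_RGB2HSV)
    for n,lo,hi in(('blue',105,125),('green',55,80),('yellow',22,32)):
        m=((a[:,:,0]>lo)&(a[:,:,0]<hi)&(a[:,:,1]>130)).astype(np.uint8); k,l,st,ce=cv2.connectedComponentsWithStats(m)
        for i in 1+np.argsort(-st[1:,4])[:3]: print(n,st[i],ray(f,*ce[i],.1).round(3))
for c in('wrist','scene'):
    f=grab(c,c+'9.png'); print(c); red(f); trays(f)
f=grab('side'); print('side'); red(f); find(f,['brown_bottle'])
```

```text
52.7833 [ 0.47262812 -0.24417183  0.30364653]
wrist
[ 317    0   19  128 2222] ends [ 0.476 -0.454] [ 0.474 -0.301] deg 90.6
[ 0  6  6 14 50] ends [ 0.883 -0.44 ] [ 0.884 -0.426] deg 84.9
blue [ 174  116  131   37 3838] [ 0.583 -0.295  0.1  ]
blue [281 128   2   5   6] [ 0.529 -0.299  0.1  ]
blue [281 122   1   2   2] [ 0.53  -0.308  0.1  ]
green [ 168   70  136   38 4338] [ 0.583 -0.347  0.1  ]
yellow [ 160   15  143   52 5601] [ 0.583 -0.398  0.1  ]
yellow [ 383  170   47   55 1321] [ 0.366 -0.212  0.1  ]
scene
[ 448   47   72   31 1126] ends [ 1.876 -0.088] [1.595 0.077] deg 149.7
[359 259  47  39 333] ends [ 0.472 -0.485] [ 0.472 -0.308] deg 89.9
[464 241  19  22 254] ends [ 0.797 -0.542] [ 0.695 -0.566] deg -166.7
blue [362 214  38  41 525] [ 0.579 -0.296  0.1  ]
blue [536 197  23  23 306] [ 1.047 -0.643  0.1  ]
blue [576 223  18  17 102] [ 1.038 -0.781  0.1  ]
green [372 223  39  40 463] [ 0.58  -0.346  0.1  ]
yellow [384 231  41  42 610] [ 0.578 -0.401  0.1  ]
yellow [292 257  24  27 335] [ 0.302 -0.222  0.1  ]
side
[152 227  15  16 144] ends [ 0.766 -0.533] [ 0.715 -0.583] deg -135.4
[206 176  45   9 114] ends [ 0.484 -0.477] [ 0.469 -0.314] deg 95.5
[226 338  10   7  40] ends [ 1.042 -0.231] [ 1.05 -0.2 ] deg 74.9
brown_bottle 0.67 [0.662 0.253 0.08 ] [401. 247.]
```

Keeper bar lies along rack -y across the lane fronts, the trays are in their own lanes, and the bottle is standing where it was. Hand in.

```bash
python3 -c "
from station import arm
print(arm.job_done())"
```

```text
the job is handed in; nothing more can be done
None
```

I handed the job in at about 53 s. The blue, green and yellow trays are in their own lanes (white was absent), the red keeper is seated and turned across the lane fronts, and the brown bottle is still standing; the judge gave no verdict back.

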